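# Load the capacitor test rack and kick over its retaining stand

## Robot

A 6-joint arm with a two-finger parallel gripper is mounted at the origin on the work surface. World frame = base frame: x ahead of the robot, y to its left, z up, the work surface at z = 0. Lengths are in mm, angles in rad, forces in N, time in s.
With the tool pointing down it reaches from about 350 to 775 mm from the base axis. Payload 7.3 kg.
Tool frame: the origin (TCP) lies at the very end of the fingers, on their centre line; the grasp point (between the pads) lies 19 mm behind it; x points along the fingers, y is the direction in which the jaws open and shut, and the axes are right-handed (so a half turn about x gives the same grasp; the last joint's range is limited). The gripper opens to 92 mm and grips with 3 to 60 N. Pads are 19 mm wide; open, the fingers measure 130 mm over their backs; the gripper's body (75 mm by 190 mm) begins 47 mm behind the grasp point.
Start: joints at [0.962, 0.342, 1.524, -0, 1.275, -0.146], TCP at [234.38, 469.801, 202.941] pointing down, gripper open.
Joint ranges: [-2.53, 2.53], [-0.77, 2.02], [0.04, 2.7], [-1, 4.14], [0.28, 2.66], [-3.11, 3.11]. Speed limits (rad/s): [2.57, 2.57, 3.14, 3.14, 3.14, 3.14].

## Interface

Orientations are given as [roll, pitch, yaw] about the fixed x, y, z axes, in that order (R = Rz(yaw) Ry(pitch) Rx(roll)).
In Python, from plant import sensors, capture, bot gives the robot as it stands.
- The arm moves only by the shell command python3 -m crank 'ROWS' [OPENING]. ROWS is JSON, a list of rows, each an object of numbers: "dx", "dy", "dz": the shift along the tool's x, y, z in cm; "spin": the turn about the tool's x in rad. A call has 1 to 20 rows; each row is the pose to reach, as a shift and turn from the pose commanded when the call began, along the tool's axes at that moment; what a row does not reach only later rows make up. A row lasts 1/12 s, in which the tool goes at most 41.7 mm and 7.16 degrees, less where a joint would pass 70% of its speed; a pose out of reach is approached as far as the arm can. A call with a gripper value outside its range is refused whole. OPENING is the opening in per cent of the stroke, from 0 (shut) to 100 (fully open), set as the call begins (- or left out, the last holds). The fingers move at their own pace and stop on an object; the grip force is fixed at half the most. Time passes only in rows, so rows that repeat a pose let the fingers close. It gives the time, the measured TCP pose, the force and the opening at its end, in the units of the state.
- sensors.get_obs(): the state, without advancing time (a new reading comes with each control period).
- capture(name): name is "scene" or "side" or "wrist"; returns a dict with "frame" (384x512x3 uint8, blue, green, red), "vfov" (degrees; the focal length in pixels is half the picture's height over the tangent of half this angle, whatever the lens; pixels are square), "cx", "cy" (the principal point, pixels), "view" (4x4, takes a point from world to camera coordinates); the wrist camera has in their place "mount" (4x4, takes a point from camera to tool coordinates, whose origin is the TCP and whose axes are the tool frame's). Camera axes: x right, y down, z forward; pixel columns grow to the right and rows downward; lengths in mm; the calibration is good to about 2 mm. A picture is of the moment at which its call begins: read the wrist's pose just before it. There is no depth.
- bot.close_job(): hands the job in, once; it reports no verdict.
The state is a dict: "time": time; "joint_positions": joint angles; "dq": joint speeds; "tau": joint torques, N m; "tool_pos": TCP position; "tcp_rot": TCP orientation; "contact_force": force on the tool from outside, world axes, zero at the start; "moment": the same for the moment, N m; "grip_width": finger opening in mm.
Only numpy, scipy, OpenCV 4.12 (cv2) and the standard library are available. Lean on these libraries where they do the work, as an engineer would, in place of code of your own. Each camera call takes 0.05 s, during which the arm holds its last target.

## Task

Load the capacitor test rack: slide the blue capacitor and then the orange one upright into the lane behind the grey one, and push the row fully home against the end stop while the sprung stand is still up. Then push the stand over its centre point so that it snaps down behind the row and stays down; tip no capacitor over and leave the solder spool, cup, bottle and heat sink where they are.

Things in the scene. Friction and masses are not known exactly. Their poses are not given: they have to be found in the camera images.
- rack: Fixed aluminium test rack with one straight lane. Origin: on the bench, on the lane's centre line; +x points into the lane, y across it. Guide rails 6 mm thick, 30 mm high, inner faces at y = +-30 mm, from x = -85 to +97 mm. The bench is the lane floor. Rubber rest pads outside the rails at x = -53 to -37, y = +-48 to +-62 mm, 40 mm high; hinge blocks at x = 43 to 67 mm, 62 mm high.
- rack_mouth (a point): Point in the flared mouth of the lane, on its centre line at rack x = -105 mm, 40 mm above the bench. The mouth's walls (30 mm high) widen from y = +-30 mm at rack x = -85 mm to y = +-53 mm at x = -130 mm.
- rack_stop (a point): Centre of the face of the black end stop, at rack x = +97 mm, 30 mm above the bench. Fully home, three capacitors touching in a row have their centres at rack x = +72, +22 and -28 mm.
- rack_cover (a point): Centre of the top of the clear cover over the lane: it reaches from rack x = 17 to 103 mm and y = -36 to +36 mm, underside 96 mm and top 100 mm above the bench, on four thin posts.
- stand (a joint): Sprung stand: steel U-frame, two arms 125 mm long at rack y = +-55 mm joined by a red cross bar, hinged about rack y at x = 55 mm, 55 mm up. 0 rad = up, leaning 0.35 rad past upright away from the mouth; 2.0 = down across the lane behind the row. Over-centre point at about 0.7 rad: before it the spring pulls back to 0 (4 N at the bar to start, then less), beyond it snaps to 2.0.
- stand_bar (a point): Centre of the stand's cross bar (red sleeve 16 mm thick, 84 mm long); moves with it. Up: rack x about 98 mm, 172 mm above the bench; at the over-centre point x about 12 mm, 172 mm up (180 mm at the top of its arc); down: x about -69 mm, 45 mm up.
- cap_grey_mid (a point): Centre of the grey capacitor (50 mm diameter, 80 mm high, about 0.25 kg, like the other two), half-way up; it stands in the lane already, part of the way in, under or near the clear cover.
- cap_blue_mid (a point): Centre, half-way up, of the blue capacitor: upright can, 50 mm diameter, 80 mm high (brass terminals 3 mm higher), about 0.25 kg, standing on the bench among other things.
- cap_orange_mid (a point): Centre, half-way up, of the orange capacitor, same size and mass as the blue one.
- spool: Bystander, leave it alone: solder spool on its end, 64 mm diameter, 52 mm high; origin at the centre of its underside.
- cup: Bystander, leave it alone: white ceramic cup, 68 mm diameter at the rim, 85 mm high; origin at the centre of its underside.
- bottle: Bystander, leave it alone: white bottle, yellow cap, 54 mm diameter, 100 mm high; origin at the centre of its underside.
- heatsink: Bystander, leave it alone: finned aluminium heat sink, 54 x 54 x 40 mm high; origin at the centre of its underside.
Things that resemble listed ones, but are neither listed nor needed, are in the scene too. Leave any green look-alike of the part that bears cap_orange_mid alone. Leave any purple look-alike of the part that bears cap_grey_mid alone.

How it is judged (in metres and radians):
On the way, in this order (a step that is already met when the one before it is completed fails the run):
1. the blue capacitor is in the lane behind the grey one, with the orange one not yet in, and the stand up (x of cap_blue_mid in the frame of rack above -0.06 m and y of cap_blue_mid in the frame of rack between -0.01 and 0.01 m and height (world z) of cap_blue_mid below 0.05 m and angle between cap_blue_mid's own z axis and vertical below 0.12 rad and horizontal distance between cap_orange_mid and rack_mouth above 0.06 m and value of joint stand below 0.5 rad), for 0.1 s.
2. all three stand in a row fully home (grey, blue, orange), with the stand still up (x of cap_grey_mid in the frame of rack between 0.058 and 0.085 m and y of cap_grey_mid in the frame of rack between -0.01 and 0.01 m and height (world z) of each of cap_grey_mid, cap_blue_mid, cap_orange_mid below 0.05 m and angle between each of cap_grey_mid, cap_blue_mid, cap_orange_mid's own z axis and vertical below 0.12 rad and x of cap_blue_mid in the frame of rack between 0.008 and 0.04 m and y of cap_blue_mid in the frame of rack between -0.01 and 0.01 m and x of cap_orange_mid in the frame of rack between -0.042 and -0.012 m and y of cap_orange_mid in the frame of rack between -0.01 and 0.01 m and value of joint stand below 0.5 rad), for 0.2 s.
3. the stand has snapped down (value of joint stand above 1.88 rad), for 0.2 s.
At the end, for the whole second after the job is handed in: Grey, blue and orange capacitors stand upright (0.12 rad) and at rest in the lane in that order from the stop, within 10 mm of its centre line, each within about 14 mm of fully home (centres at rack x over 58, 8 and -42 mm), and the stand is down (joint over 1.88 rad); all released (x of cap_grey_mid in the frame of rack between 0.058 and 0.085 m and y of cap_grey_mid in the frame of rack between -0.01 and 0.01 m and height (world z) of each of cap_grey_mid, cap_blue_mid, cap_orange_mid below 0.05 m and angle between each of cap_grey_mid, cap_blue_mid, cap_orange_mid's own z axis and vertical below 0.12 rad and x of cap_blue_mid in the frame of rack between 0.008 and 0.04 m and y of cap_blue_mid in the frame of rack between -0.01 and 0.01 m and x of cap_orange_mid in the frame of rack between -0.042 and -0.012 m and y of cap_orange_mid in the frame of rack between -0.01 and 0.01 m and linear speed of each of cap_grey, cap_blue, cap_orange below 0.02 m/s and value of joint stand above 1.88 rad); the robot touches nothing.
It fails at once if the spool, cup, bottle or heat sink is shifted by more than 30 mm (distance of any of spool, cup, bottle, heatsink from where it was at the start of the episode above 0.03 m).
It fails at once if a capacitor is tipped over (angle between any of cap_grey_mid, cap_blue_mid, cap_orange_mid's own z axis and vertical above 0.6 rad).
It also fails if it takes over 64 s, if anything falls off the work surface, if the arm or the gripper's body presses on something with over 40 N, if the wrist force passes 120 N, or if a joint passes its speed limit or range.

## Working session

There is one attempt and no reset: what is moved stays moved. The work goes in short steps, Python scripts to look and compute and a shell command to move; the robot and the scene stay as the last step left them, time stands still between calls to the robot, and variables do not carry over. Pictures are saved under pics/ and viewed, and the job is handed in when it is done.

```bash
ls; mkdir -p pics; python3 - <<'E'
from plant import sensors,capture
import cv2,numpy as np
print(sensors.get_obs())
for n in ["scene","side","wrist"]:
    c=capture(n); cv2.imwrite(f"pics/{n}0.png",c["frame"]); print(n,c["vfov"],c["cx"],c["cy"],np.round(c.get("view",c.get("mount")),3).tolist())
E
```

```text
pics
{'time': 0.0, 'joint_positions': array([ 9.61983756e-01,  3.42719360e-01,  1.52503031e+00,  7.67959958e-06,
        1.27540215e+00, -1.46008975e-01]), 'dq': array([-9.85719934e-05,  6.38694909e-04,  6.71613386e-04,  3.09117608e-03,
       -1.33440101e-03, -8.21878088e-04]), 'tau': array([-6.54403120e-04, -4.31235301e+01, -2.44223017e+01,  7.17294146e-02,
        5.59763610e-02, -1.77507209e-04]), 'tool_pos': array([234.11190918, 469.40708117, 202.2421044 ]), 'tcp_rot': array([-1.72151514,  1.56923714, -2.18432098]), 'contact_force': array([ 0.38592651, -0.74456928, -0.7387863 ]), 'moment': array([-0.00043715, -0.0195007 , -0.02096178]), 'grip_width': 91.9281085220933}
scene 43.154150326158565 254.14002175516507 195.51430196605952 [[0.233, 0.972, 0.002, -45.919], [0.82, -0.195, -0.539, -396.596], [-0.523, 0.127, -0.843, 1796.783], [0.0, 0.0, 0.0, 1.0]]
side 50.1718224501867 250.46206712390264 192.00415115889473 [[0.968, -0.25, 0.003, -583.501], [-0.147, -0.578, -0.803, 135.864], [0.202, 0.777, -0.597, 998.77], [0.0, 0.0, 0.0, 1.0]]
wrist 61.537247670847826 255.05702051144314 196.549682937916 [[-0.0, -0.271, 0.963, -181.715], [1.0, -0.0, 0.0, -0.353], [0.0, 0.963, 0.271, -73.045], [0.0, 0.0, 0.0, 1.0]]
```

View pics/scene0.png

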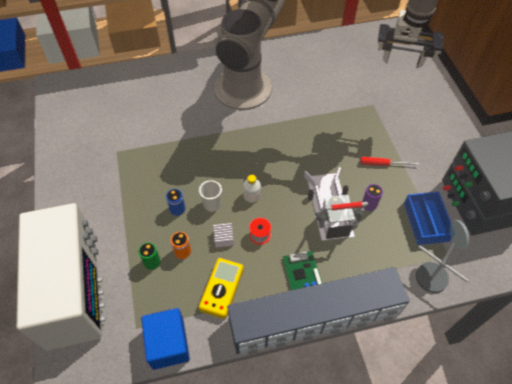

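View pics/side0.png

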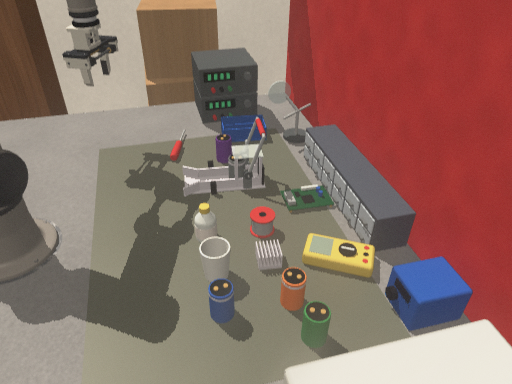

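View pics/wrist0.png

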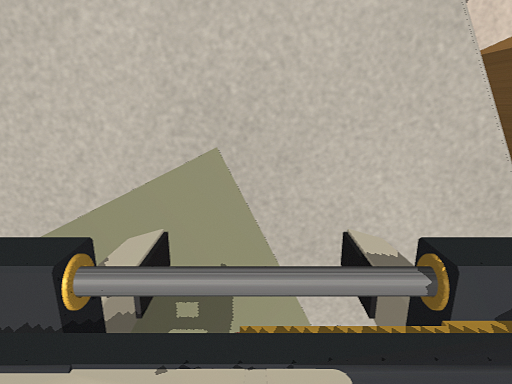

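```bash
cat > h.py <<'E'
import cv2,numpy as np
from plant import sensors,capture
def cam(n):
    c=capture(n);c['f']=c['frame'].shape[0]/2/np.tan(np.radians(c['vfov']/2));return c
def ray(c,u,v):
    V=c['view'];R=V[:3,:3];o=-R.T@V[:3,3]
    d=R.T@np.array([(u-c['cx'])/c['f'],(v-c['cy'])/c['f'],1]);return o,d/np.linalg.norm(d)
def plane(c,u,v,z):
    o,d=ray(c,u,v);return o+d*(z-o[2])/d[2]
def proj(c,p):
    q=c['view'][:3,:3]@np.array(p)+c['view'][:3,3];return c['f']*q[0]/q[2]+c['cx'],c['f']*q[1]/q[2]+c['cy']
def tri(a,ua,b,ub):
    o1,d1=ray(a,*ua);o2,d2=ray(b,*ub)
    s=np.linalg.lstsq(np.c_[d1,-d2],o2-o1,rcond=None)[0]
    p,q=o1+s[0]*d1,o2+s[1]*d2;return (p+q)/2,np.linalg.norm(p-q)
def crop(c,x0,y0,w,h,name,k=None):
    k=k or min(800/w,600/h)
    im=cv2.resize(c['frame'][y0:y0+h,x0:x0+w],None,fx=k,fy=k,interpolation=cv2.INTER_CUBIC)
    cv2.imwrite('pics/'+name,im)
E
python3 - <<'E'
from h import *
a=cam('scene');b=cam('side')
crop(a,290,150,110,100,'s_rack.png',6);crop(b,170,105,120,100,'d_rack.png',6)
crop(a,130,170,150,112,'s_caps.png',5.3);crop(b,190,190,160,160,'d_caps.png',3.7)
E
```

```text
(no output)
```

View pics/s_rack.png

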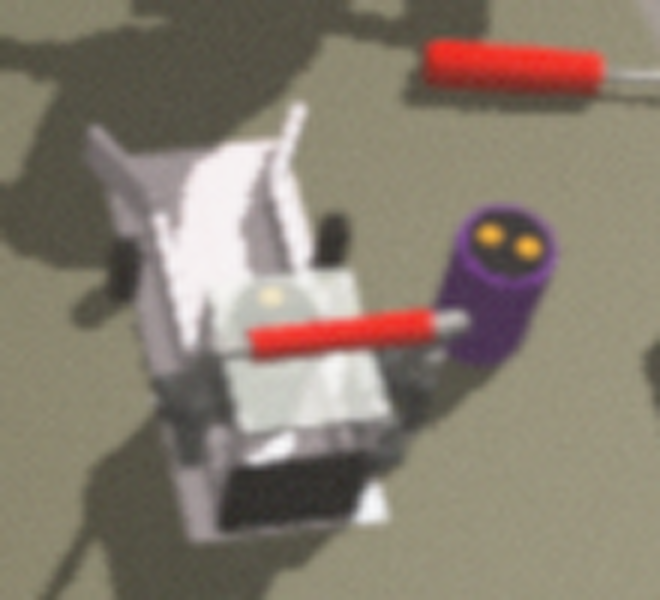

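View pics/d_rack.png

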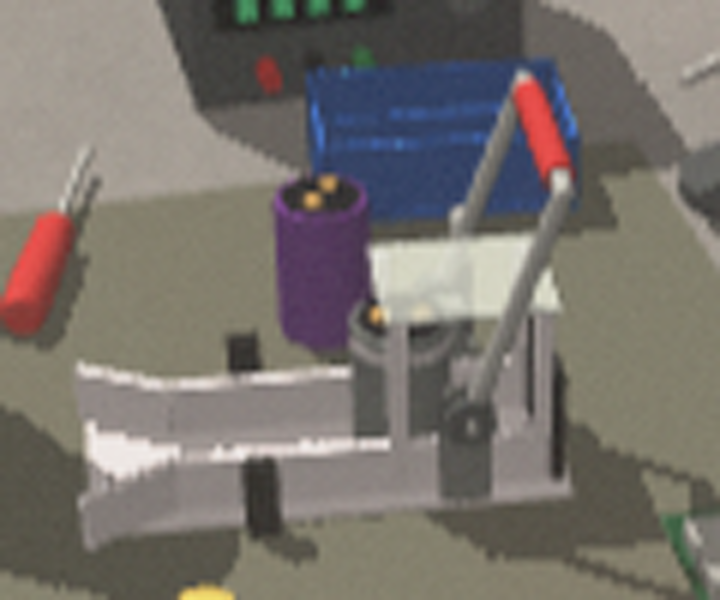

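View pics/s_caps.png

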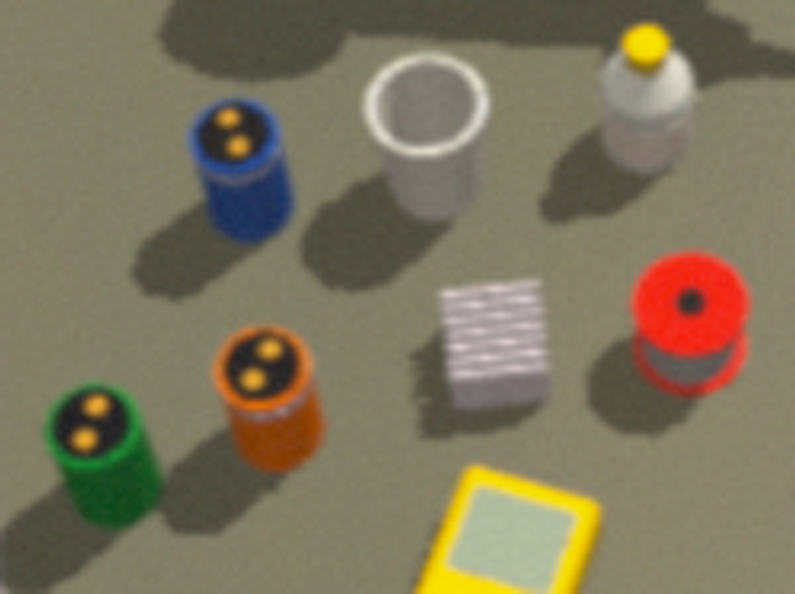

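View pics/d_caps.png

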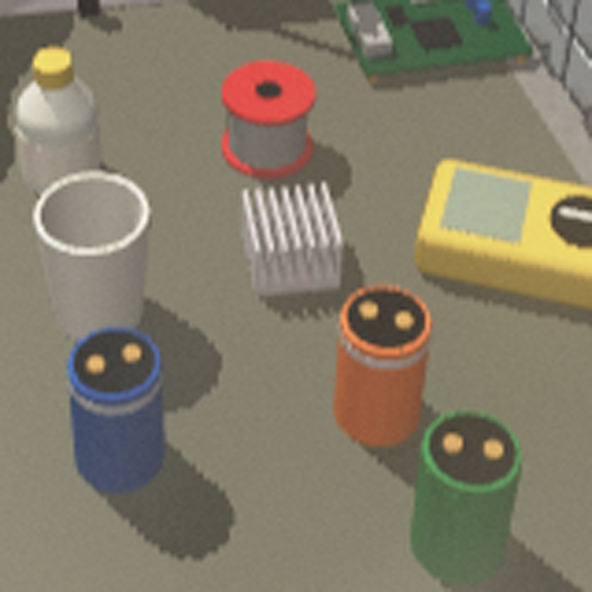

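```bash
cat >> h.py <<'E'
def fit2(P,Q): # rigid 2d: world=R P + t
    P=np.array(P,float);Q=np.array(Q,float)[:,:2];pm,qm=P.mean(0),Q.mean(0)
    H=(P-pm).T@(Q-qm);th=np.arctan2(H[0,1]-H[1,0],H[0,0]+H[1,1])
    R=np.array([[np.cos(th),-np.sin(th)],[np.sin(th),np.cos(th)]]);t=qm-R@pm
    return th,t,R,Q-(P@R.T+t)
E
python3 - <<'E'
from h import *
a=cam('scene');b=cam('side')
def un(p,k,off): return ((p[0]+.5)/k-.5+off[0],(p[1]+.5)/k-.5+off[1])
def terms(c,box):
    x0,y0,x1,y1=box;r=c['frame'][y0:y1,x0:x1];h=cv2.cvtColor(r,cv2.COLOR_BGR2HSV)
    m=((h[...,0]>10)&(h[...,0]<28)&(h[...,2]>140)&(h[...,1]>90)).astype(np.uint8)
    n,l,s,ce=cv2.connectedComponentsWithStats(m);return [(s[i,4],ce[i]+[x0,y0]) for i in range(1,n)]
print('blue a',terms(a,(166,186,186,203)),'b',terms(b,(208,278,234,298)))
kA,oA,kB,oB=5.3,(130,170),3.7,(190,190)
for n,pa,pb in [('blue',(233,131.5),(113,358)),('orange',(261,364),(386,315)),('green',(90,422.5),(473,446))]:
    ua,ub=un(pa,kA,oA),un(pb,kB,oB)
    print(n,'tri',tri(a,ua,b,ub),'A z83',plane(a,*ua,83),'B z83',plane(b,*ub,83))
for n,p,q,z in [('cup rim',(427,104),(92,212),85),('bottle',(646,45),(53,62),100),('spool',(690,302),(268,89),52),('hs',(492,317),None,40)]:
    print(n,plane(a,*un(p,kA,oA),z), plane(b,*un(q,kB,oB),z) if q else '')
C=[(17,-36),(17,36),(103,36),(103,-36),(98,0)]
A=[(205,272),(355,270),(388,418),(238,428),(343,333)]
B=[(393,320),(370,250),(545,237),(562,308),(543,123)]
Z=[100]*4+[172]
QA=[plane(a,*un(p,6,(290,150)),z) for p,z in zip(A,Z)]
QB=[plane(b,*un(p,6,(170,105)),z) for p,z in zip(B,Z)]
for P,Q in ((C,QA),(C,QB),(C+C,QA+QB)):
    th,t,R,r=fit2(P,Q);print(th,t,np.round(r,1).tolist())
E
```

```text
blue a [(np.int32(9), array([172.66666667, 191.88888889])), (np.int32(9), array([174.33333333, 197.11111111]))] b [(np.int32(19), array([225.05263158, 284.84210526])), (np.int32(19), array([215.36842105, 287.78947368]))]
blue tri (array([ 459.91005178, -311.05051622,   80.32235919]), np.float64(2.5304530357140633)) A z83 [ 460.48915447 -310.2024144    83.        ] B z83 [ 460.36334232 -314.53975428   83.        ]
orange tri (array([ 609.58912699, -318.27177752,   80.44988137]), np.float64(2.8955744712589464)) A z83 [ 609.77326874 -317.19462747   83.        ] B z83 [ 609.44165838 -321.78246321   83.        ]
green tri (array([ 622.98582558, -410.83436387,   80.63141344]), np.float64(2.8152437991147883)) A z83 [ 623.16510618 -409.56768482   83.        ] B z83 [ 622.83634819 -413.73282302   83.        ]
cup rim [ 468.8676359  -200.81326578   85.        ] [ 469.1842675  -206.37429831   85.        ]
bottle [468.20120548 -73.43769795 100.        ] [467.67750784 -81.27391588 100.        ]
spool [609.60149238 -81.98673757  52.        ] [610.29273298 -85.61751609  52.        ]
hs [ 586.89429635 -189.71179872   40.        ] 
-0.1525807829239791 [566.97843044 159.00604053] [[-2.5, -1.6], [2.5, -0.8], [0.2, -0.5], [-0.1, -0.3], [-0.1, 3.2]]
-0.07087918432819096 [570.101001   147.07975103] [[2.3, 2.0], [0.5, -4.5], [0.6, -7.1], [-4.3, -1.0], [0.9, 10.6]]
-0.11283050392227562 [568.49200575 153.12311065] [[-5.5, 3.9], [2.3, 4.2], [-0.4, 1.1], [-3.6, 1.7], [-2.1, 5.2], [5.5, -3.5], [0.7, -9.7], [1.1, -8.7], [-0.8, -2.9], [2.9, 8.7]]
```

```bash
cat >> h.py <<'E'
from scipy.spatial.transform import Rotation as Ro
def tool():
    o=sensors.get_obs();return np.array(o['tool_pos']),Ro.from_euler('xyz',o['tcp_rot']).as_matrix(),o
def wcam():
    p,R,o=tool();c=cam('wrist');T=np.eye(4);T[:3,:3]=R;T[:3,3]=p
    c['view']=np.linalg.inv(T@c['mount']);return c
def goto(x,y,z,yax=None):
    """shift in cm along tool axes to world target; yax = wanted world heading of tool y"""
    p,R,o=tool();d=R.T@(np.array([x,y,z])-p)/10
    s=''
    if yax is not None:
        h=np.arctan2(R[1,1],R[0,1]);b=(yax-h)*np.sign(R[2,0])
        s=[round((b+k*np.pi+np.pi/2)%(np.pi)-np.pi/2,3) for k in(0,)]
    print('t',round(o['time'],2),'tcp',p.round(1),'yhead',round(np.arctan2(R[1,1],R[0,1]),3),'zhead',round(np.arctan2(R[1,2],R[0,2]),3),'shift cm',d.round(2),'spin',s,'j',np.round(o['joint_positions'],2),'F',np.round(o['contact_force'],1),'w',round(o['grip_width'],1))
E
python3 -c "
from h import *
goto(460,-80,300,-1.7); print(tool()[1].round(3))
goto(430,157,330,np.pi/2-.13)"
```

```text
t 0.35 tcp [234.3 469.7 202.8] yhead 1.108 zhead -0.463 shift cm [ -9.71 -39.12  44.74] spin [np.float64(-0.334)] j [ 0.96  0.34  1.52  0.    1.28 -0.15] F [ 0.6  0.1 -0.1] w 91.8
[[-0.     0.446  0.895]
 [-0.     0.895 -0.446]
 [-1.    -0.    -0.   ]]
t 0.35 tcp [234.3 469.7 202.8] yhead 1.108 zhead -0.463 shift cm [-12.72 -19.25  31.47] spin [np.float64(-0.333)] j [ 0.96  0.34  1.52  0.    1.28 -0.15] F [ 0.6  0.1 -0.1] w 91.8
```

```bash
python3 -c "
from h import *
goto(490,168,320,np.pi/2-.13)"
```

```text
t 0.35 tcp [234.3 469.7 202.8] yhead 1.108 zhead -0.463 shift cm [-11.72 -15.59  36.35] spin [np.float64(-0.333)] j [ 0.96  0.34  1.52  0.    1.28 -0.15] F [ 0.6  0.1 -0.1] w 91.8
```

```bash
python3 -m crank '[{"dx":-4,"dy":0,"dz":0,"spin":-0.1},{"dx":-7,"dy":-1,"dz":2,"spin":-0.2},{"dx":-11.7,"dy":-4,"dz":5,"spin":-0.333},{"dx":-11.7,"dy":-15.6,"dz":36.4,"spin":-0.333},{"dx":-11.7,"dy":-15.6,"dz":36.4,"spin":-0.333},{"dx":-11.7,"dy":-15.6,"dz":36.4,"spin":-0.333},{"dx":-11.7,"dy":-15.6,"dz":36.4,"spin":-0.333},{"dx":-11.7,"dy":-15.6,"dz":36.4,"spin":-0.333},{"dx":-11.7,"dy":-15.6,"dz":36.4,"spin":-0.333},{"dx":-11.7,"dy":-15.6,"dz":36.4,"spin":-0.333},{"dx":-11.7,"dy":-15.6,"dz":36.4,"spin":-0.333},{"dx":-11.7,"dy":-15.6,"dz":36.4,"spin":-0.333},{"dx":-11.7,"dy":-15.6,"dz":36.4,"spin":-0.333},{"dx":-11.7,"dy":-15.6,"dz":36.4,"spin":-0.333},{"dx":-11.7,"dy":-15.6,"dz":36.4,"spin":-0.333},{"dx":-11.7,"dy":-15.6,"dz":36.4,"spin":-0.333}]'
python3 -c "
from h import *
goto(500,165,320,np.pi/2-.13)
c=wcam();crop(c,0,0,512,384,'w1.png',1.5)"
```

```text
time: 1.68
tool_pos: [489.6, 168.7, 320.1]
tcp_rot: [1.793, 1.57, 1.665]
contact_force: [-0.2, -0.0, -0.4]
grip_width: 91.6
t 1.68 tcp [489.6 168.7 320.1] yhead 1.443 zhead -0.128 shift cm [ 0.01 -0.24  1.08] spin [np.float64(0.002)] j [ 0.18  0.27  1.31  0.    1.56 -1.26] F [-0.2 -0.  -0.4] w 91.6
```

View pics/w1.png

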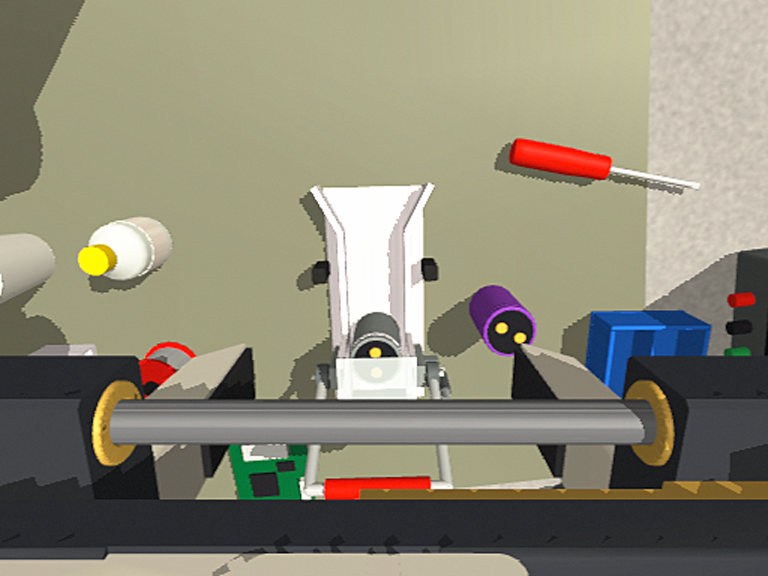

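```bash
python3 -c "
from h import *
c=wcam();crop(c,195,115,120,160,'w1c.png',3.75);np.save('w1.npy',c['view']);cv2.imwrite('pics/w1raw.png',c['frame'])"
```

```text
(no output)
```

View pics/w1c.png

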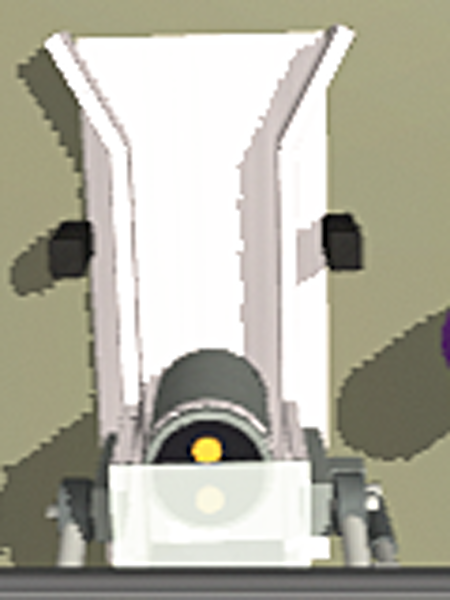

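```bash
python3 - <<'E'
from h import *
c=wcam()
un=lambda p:((p[0]+.5)/3.75-.5+195,(p[1]+.5)/3.75-.5+115)
L=[('jl',(-85,-30),(130,150),30),('jr',(-85,30),(278,150),30),('fl',(-130,-53),(68,38),30),('fr',(-130,53),(333,32),30),
('cl',(17,-36),(110,462),100),('cr',(17,36),(303,462),100),('ldl',(-53,-62),None,40),
('padL outer far',(-37,-62),(50,277),40),('padL in',(-37,-48),(87,277),40),('padR out',(-37,62),(361,270),40),('padR in',(-37,48),(328,270),40)]
P=[];Q=[]
for n,r,p,z in L:
    if p is None: continue
    q=plane(c,*un(p),z);P.append(r);Q.append(q);print(n,r,q.round(1))
th,t,R,r=fit2(P,Q);print(th,t,r.round(1).tolist())
g=plane(c,*un((206,474)),83);print('grey',g,R.T@(g[:2]-t))
E
```

```text
jl (-85, -30) [480.7 131.8  30. ]
jr (-85, 30) [488.1 189.2  30. ]
fl (-130, -53) [435.4 114.8  30. ]
fr (-130, 53) [446.1 215.2  30. ]
cl (17, -36) [581.1 114.8 100. ]
cr (17, 36) [590.  183.4 100. ]
padL outer far (-37, -62) [524.9  94.   40. ]
padL in (-37, -48) [526.8 108.5  40. ]
padR out (-37, 62) [537.8 215.9  40. ]
padR in (-37, 48) [536.1 203.   40. ]
-0.10892950973418229 [568.78275576 151.14264813] [[-0.3, 1.3], [0.6, -1.0], [1.6, 2.2], [0.7, -2.7], [-0.6, 1.3], [0.4, -1.7], [-0.3, 0.5], [0.0, 1.1], [-0.9, -0.9], [-1.1, 0.1]]
grey [597.4502219  147.04356497  83.        ] [28.94318398 -0.95822692]
```

```bash
python3 -c "
from h import *
goto(430,-295,220,0.67)"
```

```text
t 1.83 tcp [489.8 168.7 320.2] yhead 1.443 zhead -0.128 shift cm [ 1.001e+01 -4.675e+01 -2.000e-02] spin [np.float64(0.773)] j [ 0.18  0.27  1.31  0.    1.56 -1.26] F [ 0.  -0.5 -0.6] w 91.4
```

```bash
python3 -m crank '[{"dx":0.8,"dy":-4,"dz":0,"spin":0.1},{"dx":1.6,"dy":-8,"dz":0,"spin":0.2},{"dx":2.4,"dy":-12,"dz":0,"spin":0.3},{"dx":3.2,"dy":-16,"dz":0,"spin":0.4},{"dx":4,"dy":-20,"dz":0,"spin":0.5},{"dx":5,"dy":-24,"dz":0,"spin":0.6},{"dx":6,"dy":-28,"dz":0,"spin":0.7},{"dx":7,"dy":-32,"dz":0,"spin":0.8},{"dx":8,"dy":-36,"dz":0,"spin":0.8},{"dx":9,"dy":-40,"dz":0,"spin":0.8},{"dx":10,"dy":-43.5,"dz":0,"spin":0.8},{"dx":10,"dy":-46.8,"dz":0,"spin":0.8},{"dx":10,"dy":-46.8,"dz":0,"spin":0.8},{"dx":10,"dy":-46.8,"dz":0,"spin":0.8},{"dx":10,"dy":-46.8,"dz":0,"spin":0.8}]' 78
python3 -c "
from h import *
goto(460,-311.5,44,0.643)
c=wcam();cv2.imwrite('pics/w2raw.png',c['frame']);crop(c,0,0,512,384,'w2.png',1.5)"
```

```text
time: 3.08
tool_pos: [430.0, -295.4, 220.0]
tcp_rot: [2.271, 1.57, 1.341]
contact_force: [-0.5, 0.3, -0.5]
grip_width: 71.2
t 3.08 tcp [ 430.  -295.4  220. ] yhead 0.641 zhead -0.929 shift cm [17.6   1.43  3.09] spin [np.float64(-0.002)] j [-0.75  0.32  1.5   0.    1.32 -1.39] F [-0.5  0.3 -0.5] w 71.2
```

View pics/w2.png

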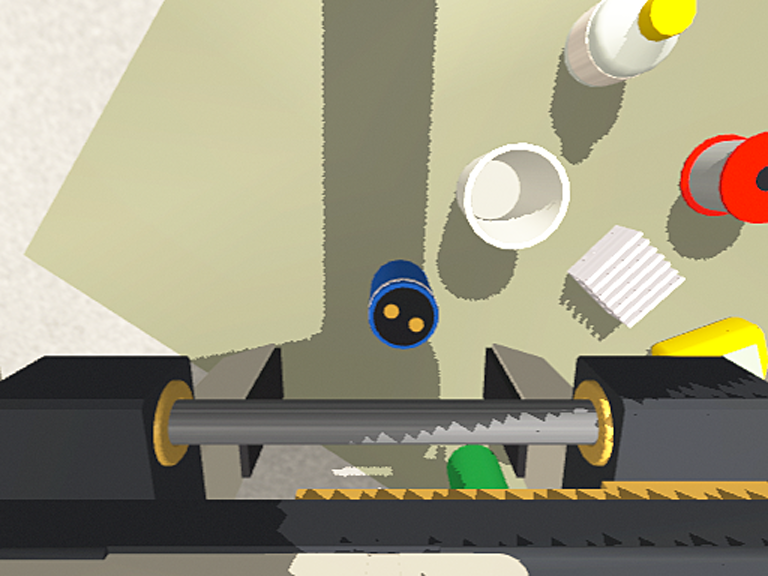

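```bash
python3 -c "
from h import *
c=wcam()
q=plane(c,(404+.5)/1.5-.5,(318.5+.5)/1.5-.5,83);print(q)
q2=plane(c,(404+.5)/1.5-.5,(315+.5)/1.5-.5,80);print('rim',q2)
goto(q[0],q[1],44,0.643)"
```

```text
[ 461.91947225 -313.30033243   83.        ]
rim [ 461.06349624 -311.97290389   80.        ]
t 3.18 tcp [ 430.3 -294.9  220.3] yhead 0.643 zhead -0.928 shift cm [17.63  1.42  3.36] spin [np.float64(-0.0)] j [-0.75  0.32  1.5   0.    1.32 -1.39] F [0.5 0.2 0.3] w 71.5
```

```bash
python3 -m crank '[{"dx":2,"dy":1.4,"dz":3.25},{"dx":6,"dy":1.4,"dz":3.25},{"dx":10,"dy":1.4,"dz":3.25},{"dx":14,"dy":1.4,"dz":3.25},{"dx":17.6,"dy":1.4,"dz":3.25},{"dx":17.6,"dy":1.4,"dz":3.25},{"dx":17.6,"dy":1.4,"dz":3.25}]' && python3 -m crank '[{"dx":0},{"dx":0},{"dx":0},{"dx":0},{"dx":0},{"dx":0}]' 0
python3 -c "
from h import *
goto(460,-311.5,180,1.462)"
```

```text
t 3.18 tcp [ 430.3 -294.9  220.3] yhead 0.643 zhead -0.928 shift cm [4.03 1.38 3.11] spin [np.float64(-0.819)] j [-0.75  0.32  1.5   0.    1.32 -1.39] F [0.5 0.2 0.3] w 71.5invalid input at $[0]: expected keys dx, dy, dz, spin
```

```bash
python3 -m crank '[{"dx":2,"dy":1.4,"dz":3.25,"spin":0},{"dx":6,"dy":1.4,"dz":3.25,"spin":0},{"dx":10,"dy":1.4,"dz":3.25,"spin":0},{"dx":14,"dy":1.4,"dz":3.25,"spin":0},{"dx":17.6,"dy":1.4,"dz":3.25,"spin":0},{"dx":17.6,"dy":1.4,"dz":3.25,"spin":0},{"dx":17.6,"dy":1.4,"dz":3.25,"spin":0}]' && python3 -m crank '[{"dx":0,"dy":0,"dz":0,"spin":0},{"dx":0,"dy":0,"dz":0,"spin":0},{"dx":0,"dy":0,"dz":0,"spin":0},{"dx":0,"dy":0,"dz":0,"spin":0},{"dx":0,"dy":0,"dz":0,"spin":0},{"dx":0,"dy":0,"dz":0,"spin":0}]' 0
python3 -c "
from h import *
goto(460,-311.5,180,1.462)"
```

```text
time: 3.77
tool_pos: [460.3, -312.3, 43.4]
tcp_rot: [-3.002, 1.567, 2.353]
contact_force: [0.9, -0.3, 0.9]
grip_width: 72.0
time: 4.27
tool_pos: [461.7, -314.8, 45.9]
tcp_rot: [0.3, 1.567, -0.629]
contact_force: [1.2, 2.5, 7.1]
grip_width: 49.1
t 4.27 tcp [ 461.7 -314.8   45.9] yhead 0.641 zhead -0.93 shift cm [-13.42   0.08  -0.32] spin [np.float64(-0.821)] j [-0.74  0.57  1.63  0.    0.94 -1.38] F [1.2 2.5 7.1] w 49.1
```

```bash
python3 -m crank '[{"dx":-3,"dy":0,"dz":0,"spin":0},{"dx":-6,"dy":0,"dz":0,"spin":0},{"dx":-10,"dy":0,"dz":0,"spin":0},{"dx":-14,"dy":0,"dz":0,"spin":0},{"dx":-14,"dy":0,"dz":0,"spin":0},{"dx":-14,"dy":0,"dz":0,"spin":0}]'
python3 -c "
from h import *
goto(459.4,163.1,185,1.462)
c=cam('side');crop(c,170,180,110,140,'d3.png',4)"
```

```text
time: 4.77
tool_pos: [461.4, -314.9, 186.7]
tcp_rot: [0.204, 1.565, -0.726]
contact_force: [-0.3, -0.0, -2.5]
grip_width: 48.8
t 4.77 tcp [ 461.4 -314.9  186.7] yhead 0.641 zhead -0.93 shift cm [-2.000e-02  2.842e+01 -3.844e+01] spin [np.float64(-0.821)] j [-0.74  0.41  1.46  0.    1.26 -1.38] F [-0.3 -0.  -2.5] w 48.8
```

View pics/d3.png

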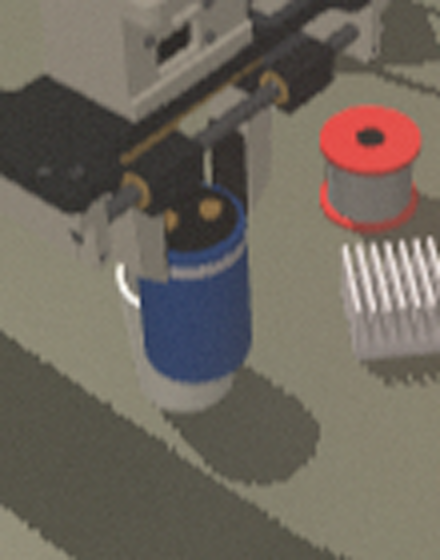

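```bash
python3 -m crank '[{"dx":0,"dy":1.4,"dz":-2,"spin":-0.1},{"dx":0,"dy":3.5,"dz":-4.8,"spin":-0.2},{"dx":0,"dy":5.9,"dz":-8,"spin":-0.3},{"dx":0,"dy":8.3,"dz":-11.2,"spin":-0.4},{"dx":0,"dy":10.7,"dz":-14.4,"spin":-0.5},{"dx":0,"dy":13.1,"dz":-17.6,"spin":-0.6},{"dx":0,"dy":15.5,"dz":-20.8,"spin":-0.7},{"dx":0,"dy":17.9,"dz":-24,"spin":-0.8},{"dx":0,"dy":20.3,"dz":-27.3,"spin":-0.82},{"dx":0,"dy":22.7,"dz":-30.6,"spin":-0.82},{"dx":0,"dy":25.1,"dz":-33.8,"spin":-0.82},{"dx":0,"dy":27.2,"dz":-36.8,"spin":-0.82},{"dx":0,"dy":28.4,"dz":-38.4,"spin":-0.82},{"dx":0,"dy":28.4,"dz":-38.4,"spin":-0.82},{"dx":0,"dy":28.4,"dz":-38.4,"spin":-0.82}]'
python3 -c "
from h import *
goto(459.4,163.1,46,1.462)
c=wcam();cv2.imwrite('pics/w3raw.png',c['frame']);crop(c,0,0,512,384,'w3.png',1.5)"
```

```text
time: 6.07
tool_pos: [457.1, 164.1, 182.1]
tcp_rot: [-2.776, 1.567, -2.884]
contact_force: [1.0, -0.4, -2.4]
grip_width: 49.3
t 6.07 tcp [457.1 164.1 182.1] yhead 1.464 zhead -0.107 shift cm [13.61 -0.06  0.28] spin [np.float64(0.002)] j [ 0.19  0.29  1.66 -0.    1.2  -1.28] F [ 1.  -0.4 -2.4] w 49.3
```

View pics/w3.png

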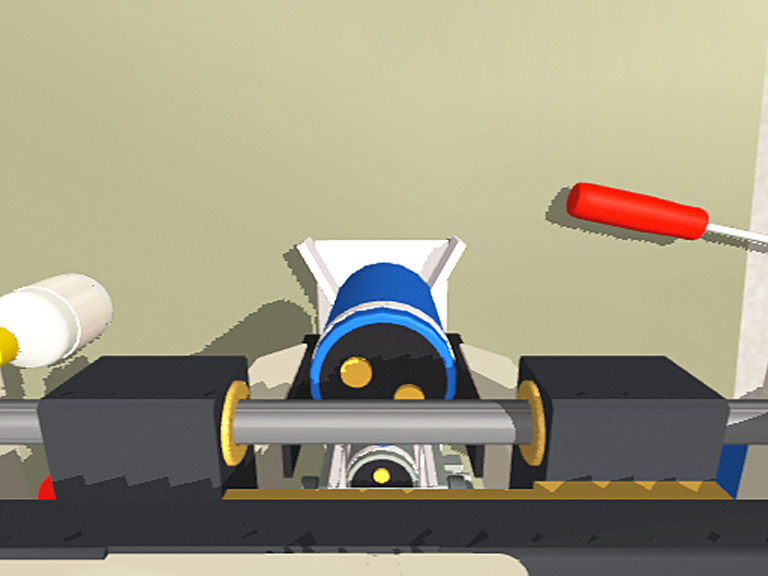

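```bash
python3 -m crank '[{"dx":4,"dy":-0.05,"dz":0.2,"spin":0},{"dx":8,"dy":-0.05,"dz":0.2,"spin":0},{"dx":11,"dy":-0.05,"dz":0.2,"spin":0},{"dx":13,"dy":-0.05,"dz":0.2,"spin":0},{"dx":13.8,"dy":-0.05,"dz":0.2,"spin":0},{"dx":13.8,"dy":-0.05,"dz":0.2,"spin":0},{"dx":13.8,"dy":-0.05,"dz":0.2,"spin":0}]'
python3 -c "
from h import *
goto(568.8-25*.994,151.1+25*.109,46,1.462)
c=wcam();crop(c,0,0,512,384,'w4.png',1.5)
c=cam('side');crop(c,160,130,130,90,'d4.png',6)"
```

```text
time: 6.7
tool_pos: [460.4, 161.7, 45.8]
tcp_rot: [-2.668, 1.57, -2.78]
contact_force: [0.2, -0.0, -2.6]
grip_width: 49.1
t 6.7 tcp [460.4 161.7  45.8] yhead 1.459 zhead -0.111 shift cm [-0.03  0.15  8.39] spin [np.float64(-0.003)] j [ 0.18  0.47  1.83 -0.    0.85 -1.28] F [ 0.2 -0.  -2.6] w 49.1
```

View pics/w4.png

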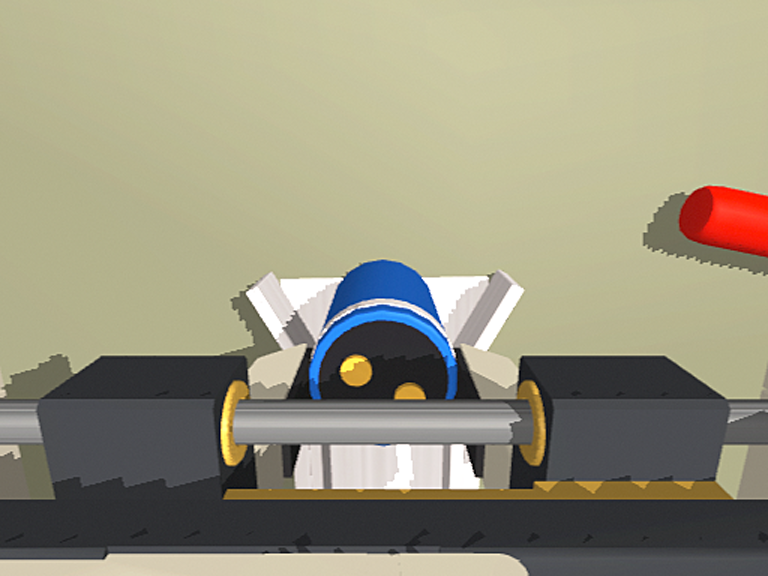

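View pics/d4.png

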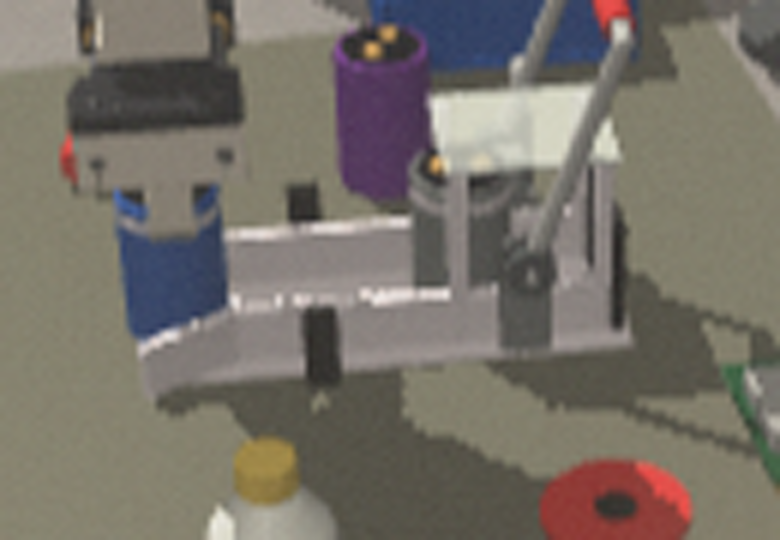

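```bash
python3 -m crank '[{"dx":0,"dy":0.1,"dz":1,"spin":0},{"dx":0,"dy":0.1,"dz":2.2,"spin":0},{"dx":0,"dy":0.1,"dz":3.6,"spin":0},{"dx":0,"dy":0.1,"dz":5,"spin":0},{"dx":0,"dy":0.1,"dz":6.4,"spin":0},{"dx":0,"dy":0.1,"dz":7.6,"spin":0},{"dx":0,"dy":0.1,"dz":8.4,"spin":0},{"dx":0.1,"dy":0.1,"dz":8.4,"spin":0},{"dx":0.1,"dy":0.1,"dz":8.4,"spin":0}]'
python3 -c "
from h import *
goto(568.8-25*.994,151.1+25*.109,46,1.462)
c=wcam();crop(c,0,0,512,384,'w5.png',1.5)
c=cam('side');crop(c,160,130,130,90,'d5.png',6)"
```

```text
time: 7.55
tool_pos: [543.7, 154.4, 44.7]
tcp_rot: [-3.05, 1.57, 3.123]
contact_force: [0.5, 0.6, -1.5]
grip_width: 49.0
t 7.55 tcp [543.7 154.4  44.7] yhead 1.46 zhead -0.11 shift cm [-0.13 -0.05  0.03] spin [np.float64(-0.002)] j [ 0.14  0.58  1.61  0.    0.95 -1.32] F [ 0.5  0.6 -1.5] w 49.0
```

View pics/w5.png

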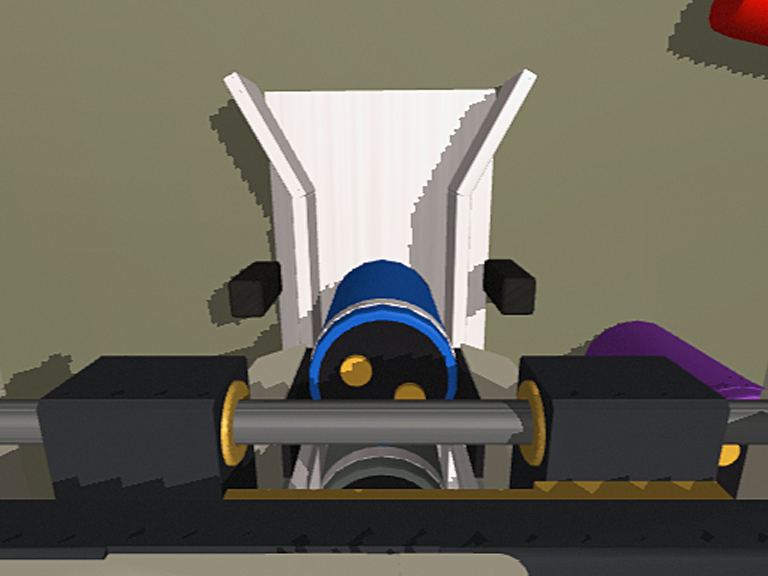

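View pics/d5.png

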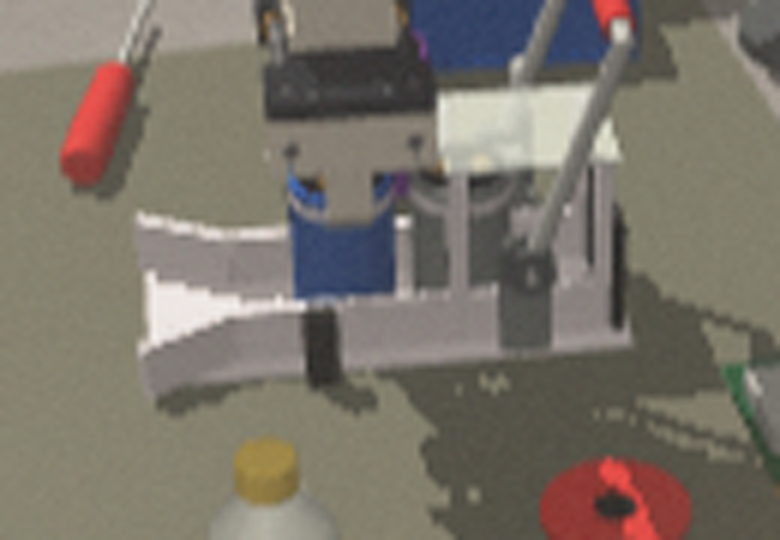

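```bash
python3 -m crank '[{"dx":0.1,"dy":0,"dz":0,"spin":0},{"dx":0.1,"dy":0,"dz":0,"spin":0}]' && python3 -m crank '[{"dx":0,"dy":0,"dz":0,"spin":0},{"dx":0,"dy":0,"dz":0,"spin":0},{"dx":0,"dy":0,"dz":0,"spin":0},{"dx":0,"dy":0,"dz":0,"spin":0},{"dx":-2,"dy":0,"dz":0,"spin":0},{"dx":-5,"dy":0,"dz":0,"spin":0},{"dx":-9,"dy":0,"dz":0,"spin":0},{"dx":-13,"dy":0,"dz":0,"spin":0},{"dx":-17,"dy":0,"dz":-2,"spin":0},{"dx":-18,"dy":0,"dz":-5,"spin":0},{"dx":-18,"dy":0,"dz":-5,"spin":0}]' 78
python3 -c "
from h import *
goto(590,-303,220,0.643)
c=wcam();crop(c,0,0,512,384,'w6.png',1.5)"
```

```text
time: 7.82
tool_pos: [543.5, 154.8, 44.0]
tcp_rot: [-3.043, 1.57, 3.131]
contact_force: [0.6, 1.2, -1.9]
grip_width: 49.3
time: 8.73
tool_pos: [492.4, 161.1, 228.4]
tcp_rot: [0.404, 1.565, 0.295]
contact_force: [1.6, 0.4, -0.4]
grip_width: 71.6
t 8.73 tcp [492.4 161.1 228.4] yhead 1.462 zhead -0.109 shift cm [  0.81 -45.08  14.73] spin [np.float64(0.819)] j [ 0.17  0.31  1.5   0.    1.33 -1.29] F [ 1.6  0.4 -0.4] w 71.6
```

View pics/w6.png

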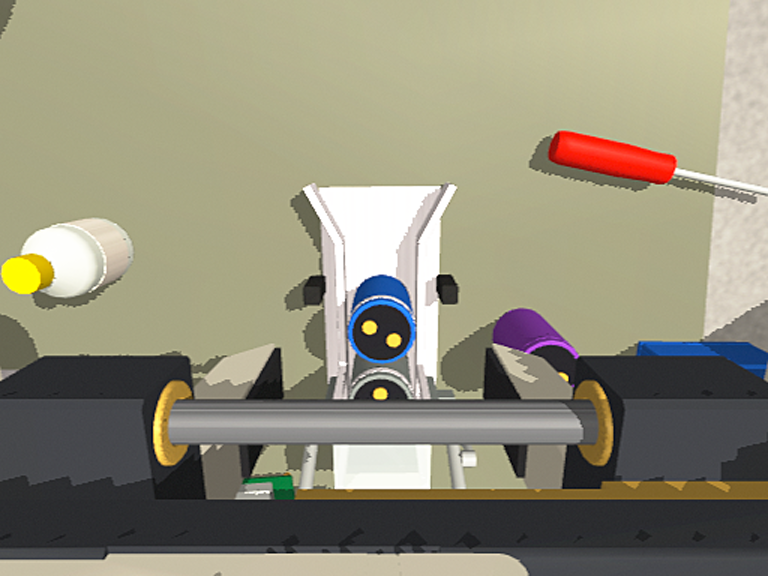

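```bash
python3 -m crank '[{"dx":0,"dy":-3,"dz":1,"spin":0.1},{"dx":0,"dy":-6.8,"dz":2.2,"spin":0.2},{"dx":0,"dy":-10.6,"dz":3.4,"spin":0.3},{"dx":0,"dy":-14.4,"dz":4.7,"spin":0.4},{"dx":0,"dy":-18.2,"dz":6,"spin":0.5},{"dx":0.5,"dy":-22,"dz":7.2,"spin":0.6},{"dx":0.8,"dy":-25.8,"dz":8.4,"spin":0.7},{"dx":0.8,"dy":-29.6,"dz":9.7,"spin":0.8},{"dx":0.8,"dy":-33.4,"dz":11,"spin":0.82},{"dx":0.8,"dy":-37.2,"dz":12.2,"spin":0.82},{"dx":0.8,"dy":-41,"dz":13.4,"spin":0.82},{"dx":0.8,"dy":-44,"dz":14.4,"spin":0.82},{"dx":0.8,"dy":-45.1,"dz":14.7,"spin":0.82},{"dx":0.8,"dy":-45.1,"dz":14.7,"spin":0.82},{"dx":0.8,"dy":-45.1,"dz":14.7,"spin":0.82}]'
python3 -c "
from h import *
goto(609.5,-319,44,0.643)
c=wcam();crop(c,0,0,512,384,'w7.png',1.5)"
```

```text
time: 10.03
tool_pos: [590.7, -304.1, 214.2]
tcp_rot: [-3.018, 1.568, 2.334]
contact_force: [0.3, -0.1, -0.1]
grip_width: 71.7
t 10.03 tcp [ 590.7 -304.1  214.2] yhead 0.64 zhead -0.931 shift cm [17.02  0.62  2.36] spin [np.float64(-0.003)] j [-0.59  0.6   1.06  0.    1.48 -1.23] F [ 0.3 -0.1 -0.1] w 71.7
```

View pics/w7.png

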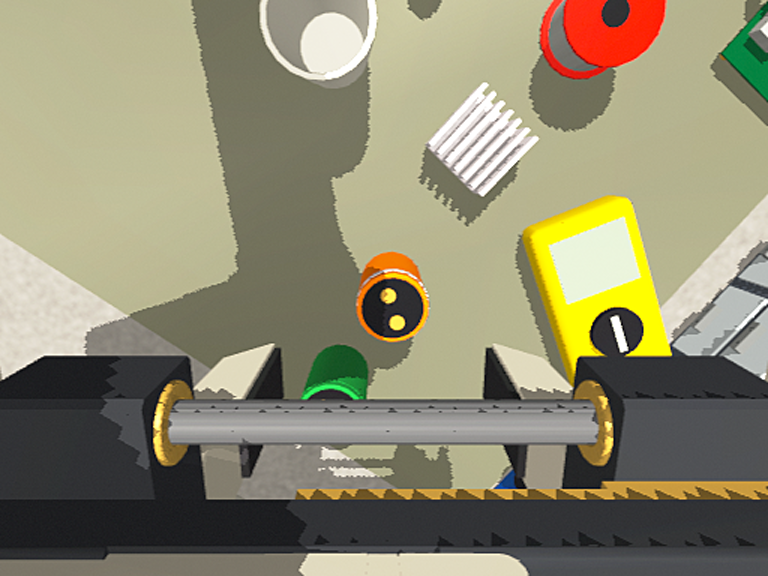

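```bash
python3 -c "
from h import *
c=wcam()
q=plane(c,(392.5+.5)/1.5-.5,(310+.5)/1.5-.5,83);print(q)
goto(q[0],q[1],44,0.643)"
```

```text
[ 611.17743875 -319.84292735   83.        ]
t 10.13 tcp [ 591.1 -302.7  215.5] yhead 0.642 zhead -0.929 shift cm [17.15  0.58  2.6 ] spin [np.float64(-0.001)] j [-0.59  0.6   1.06  0.    1.48 -1.23] F [0.4 0.2 0.3] w 71.4
```

```bash
python3 -m crank '[{"dx":2,"dy":0.6,"dz":2.5,"spin":0},{"dx":6,"dy":0.6,"dz":2.5,"spin":0},{"dx":10,"dy":0.6,"dz":2.5,"spin":0},{"dx":14,"dy":0.6,"dz":2.5,"spin":0},{"dx":17.1,"dy":0.6,"dz":2.5,"spin":0},{"dx":17.1,"dy":0.6,"dz":2.5,"spin":0},{"dx":17.1,"dy":0.6,"dz":2.5,"spin":0}]' && python3 -m crank '[{"dx":0,"dy":0,"dz":0,"spin":0},{"dx":0,"dy":0,"dz":0,"spin":0},{"dx":0,"dy":0,"dz":0,"spin":0},{"dx":0,"dy":0,"dz":0,"spin":0},{"dx":0,"dy":0,"dz":0,"spin":0},{"dx":0,"dy":0,"dz":0,"spin":0}]' 0 && python3 -m crank '[{"dx":-3,"dy":0,"dz":0,"spin":0},{"dx":-6,"dy":0,"dz":0,"spin":0},{"dx":-10,"dy":0,"dz":0,"spin":0},{"dx":-14,"dy":0,"dz":0,"spin":0},{"dx":-14,"dy":0,"dz":0,"spin":0},{"dx":-14,"dy":0,"dz":0,"spin":0}]'
python3 -c "
from h import *
goto(459.4,163.1,185,1.462)
c=cam('side');crop(c,230,170,130,140,'d8.png',4)"
```

```text
time: 10.72
tool_pos: [610.4, -318.7, 44.3]
tcp_rot: [-2.88, 1.568, 2.475]
contact_force: [0.1, 0.1, 1.6]
grip_width: 71.4
time: 11.22
tool_pos: [611.8, -321.3, 47.2]
tcp_rot: [0.409, 1.567, -0.521]
contact_force: [-0.2, 0.7, 6.1]
grip_width: 48.9
time: 11.72
tool_pos: [611.9, -321.5, 188.4]
tcp_rot: [0.352, 1.564, -0.577]
contact_force: [-0.1, -0.0, -2.5]
grip_width: 48.8
t 11.72 tcp [ 611.9 -321.5  188.4] yhead 0.641 zhead -0.93 shift cm [  0.09  16.75 -47.96] spin [np.float64(-0.821)] j [-0.59  0.67  1.02  0.    1.45 -1.24] F [-0.1 -0.  -2.5] w 48.8
```

View pics/d8.png

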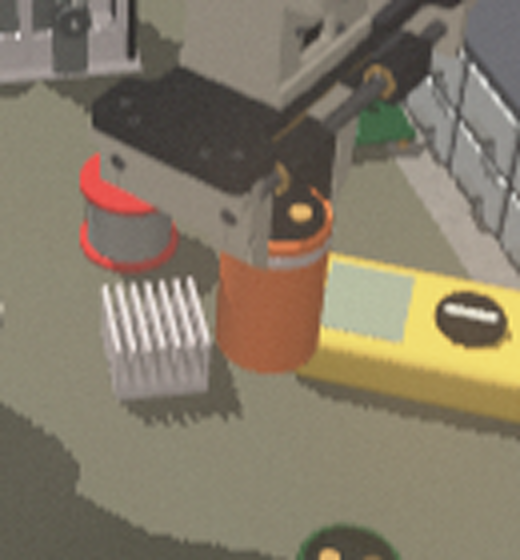

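```bash
python3 -m crank '[{"dx":0,"dy":0.7,"dz":-2,"spin":-0.1},{"dx":0,"dy":1.7,"dz":-5,"spin":-0.2},{"dx":0,"dy":3,"dz":-8.7,"spin":-0.3},{"dx":0,"dy":4.3,"dz":-12.4,"spin":-0.4},{"dx":0,"dy":5.6,"dz":-16.1,"spin":-0.5},{"dx":0,"dy":6.9,"dz":-19.8,"spin":-0.6},{"dx":0,"dy":8.2,"dz":-23.5,"spin":-0.7},{"dx":0,"dy":9.5,"dz":-27.2,"spin":-0.8},{"dx":0,"dy":10.8,"dz":-30.9,"spin":-0.82},{"dx":0,"dy":12.1,"dz":-34.6,"spin":-0.82},{"dx":0,"dy":13.4,"dz":-38.3,"spin":-0.82},{"dx":0,"dy":14.7,"dz":-42,"spin":-0.82},{"dx":0,"dy":15.8,"dz":-45.3,"spin":-0.82},{"dx":0,"dy":16.6,"dz":-47.4,"spin":-0.82},{"dx":0,"dy":16.7,"dz":-48,"spin":-0.82},{"dx":0,"dy":16.7,"dz":-48,"spin":-0.82},{"dx":0,"dy":16.7,"dz":-48,"spin":-0.82}]'
python3 -c "
from h import *
goto(459.4,163.1,46,1.462)
c=wcam();crop(c,0,0,512,384,'w9.png',1.5)"
```

```text
time: 13.18
tool_pos: [457.1, 163.3, 183.8]
tcp_rot: [-2.605, 1.568, -2.715]
contact_force: [1.0, -0.6, -2.1]
grip_width: 49.0
t 13.18 tcp [457.1 163.3 183.8] yhead 1.462 zhead -0.109 shift cm [13.78  0.03  0.26] spin [np.float64(-0.0)] j [ 0.19  0.29  1.66 -0.    1.2  -1.28] F [ 1.  -0.6 -2.1] w 49.0
```

View pics/w9.png

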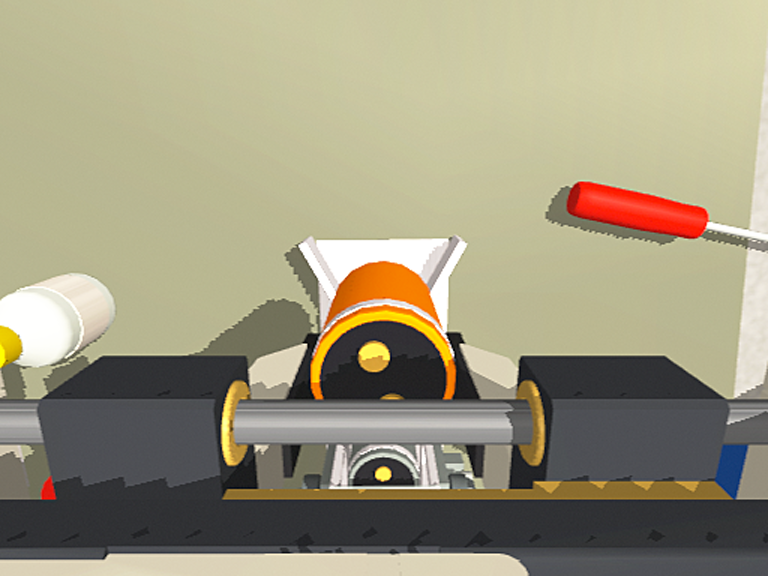

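```bash
python3 -m crank '[{"dx":4,"dy":0,"dz":0.2,"spin":0},{"dx":8,"dy":0,"dz":0.2,"spin":0},{"dx":11,"dy":0,"dz":0.2,"spin":0},{"dx":13,"dy":0,"dz":0.2,"spin":0},{"dx":13.7,"dy":0,"dz":0.2,"spin":0},{"dx":13.7,"dy":0,"dz":0.2,"spin":0},{"dx":13.7,"dy":0,"dz":0.2,"spin":0}]'
python3 -c "
from h import *
goto(568.8-28*.994,151.1+28*.109,46,1.462)"
python3 -m crank '[{"dx":0,"dy":0.1,"dz":1,"spin":0},{"dx":0,"dy":0.1,"dz":2,"spin":0},{"dx":0,"dy":0.1,"dz":3,"spin":0},{"dx":0,"dy":0.1,"dz":4,"spin":0},{"dx":0,"dy":0.1,"dz":4.5,"spin":0},{"dx":0,"dy":0.1,"dz":5,"spin":0},{"dx":0,"dy":0.1,"dz":5.5,"spin":0},{"dx":0,"dy":0.1,"dz":6,"spin":0},{"dx":0,"dy":0.1,"dz":6.5,"spin":0},{"dx":0,"dy":0.1,"dz":7,"spin":0},{"dx":0,"dy":0.1,"dz":7.3,"spin":0}]'
python3 -c "
from h import *
goto(568.8-28*.994,151.1+28*.109,46,1.462)
c=wcam();crop(c,0,0,512,384,'w10.png',1.5)
c=cam('side');crop(c,160,130,130,90,'d10.png',6)"
```

```text
time: 13.82
tool_pos: [460.3, 162.4, 47.9]
tcp_rot: [-1.815, 1.571, -1.927]
contact_force: [-0.1, -1.0, -1.7]
grip_width: 49.3
t 13.82 tcp [460.3 162.4  47.9] yhead 1.459 zhead -0.112 shift cm [0.19 0.08 8.11] spin [np.float64(-0.003)] j [ 0.18  0.47  1.83 -0.    0.85 -1.28] F [-0.1 -1.  -1.7] w 49.3
time: 14.73
tool_pos: [533.0, 156.6, 47.9]
tcp_rot: [0.337, 1.57, 0.227]
contact_force: [-2.9, -0.1, -0.1]
grip_width: 49.2
t 14.73 tcp [533.  156.6  47.9] yhead 1.461 zhead -0.11 shift cm [ 0.19 -0.16  0.82] spin [np.float64(-0.001)] j [ 0.15  0.56  1.64  0.    0.94 -1.31] F [-2.9 -0.1 -0.1] w 49.2
```

View pics/w10.png

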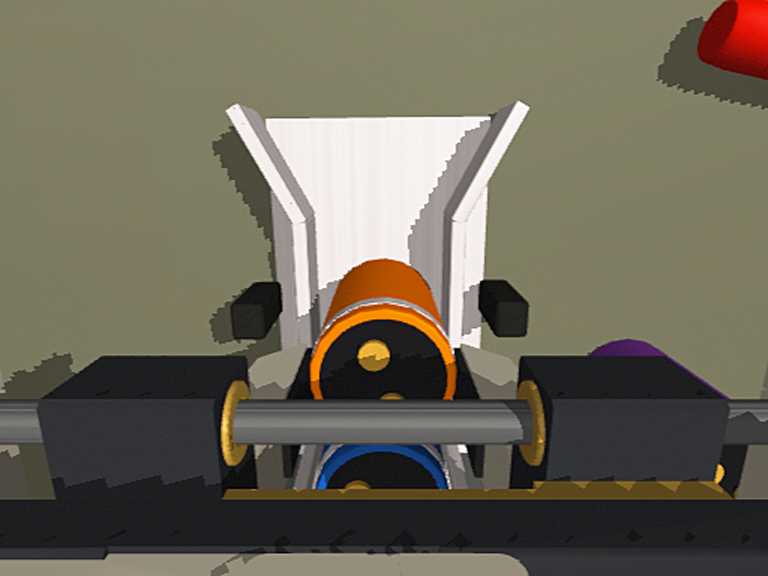

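View pics/d10.png

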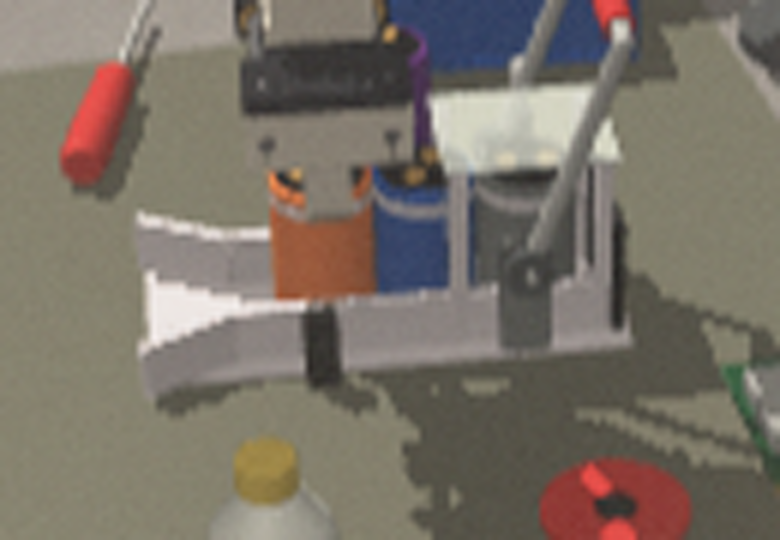

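```bash
python3 -m crank '[{"dx":0,"dy":-0.1,"dz":0.2,"spin":0},{"dx":0,"dy":-0.1,"dz":0.4,"spin":0},{"dx":0,"dy":-0.1,"dz":0.6,"spin":0},{"dx":0,"dy":-0.1,"dz":0.7,"spin":0},{"dx":0,"dy":-0.1,"dz":0.7,"spin":0}]'; python3 -m crank '[{"dx":0,"dy":0,"dz":0.1,"spin":0},{"dx":0,"dy":0,"dz":0.2,"spin":0}]';
```

```text
time: 15.25
tool_pos: [539.4, 154.8, 47.9]
tcp_rot: [0.205, 1.57, 0.096]
contact_force: [-2.4, 0.1, -1.3]
grip_width: 48.9
time: 15.42
tool_pos: [541.0, 154.7, 47.9]
tcp_rot: [3.086, 1.57, 2.977]
contact_force: [-3.1, 0.2, -0.8]
grip_width: 49.2
```

```bash
python3 -m crank '[{"dx":0,"dy":0,"dz":0.1,"spin":0},{"dx":0,"dy":0,"dz":0.2,"spin":0},{"dx":0,"dy":0,"dz":0.3,"spin":0}]'; python3 -c "
from h import *
goto(568.8-28*.994,151.1+28*.109,46,1.462)
c=cam('side');crop(c,200,130,80,60,'d11.png',10)"
```

```text
time: 15.67
tool_pos: [544.1, 154.3, 47.9]
tcp_rot: [2.861, 1.571, 2.752]
contact_force: [-7.7, 2.0, 1.1]
grip_width: 49.1
t 15.67 tcp [544.1 154.3  47.9] yhead 1.461 zhead -0.11 shift cm [ 0.19 -0.05 -0.31] spin [np.float64(-0.001)] j [ 0.14  0.58  1.61  0.    0.96 -1.32] F [-7.7  2.   1.1] w 49.1
```

View pics/d11.png

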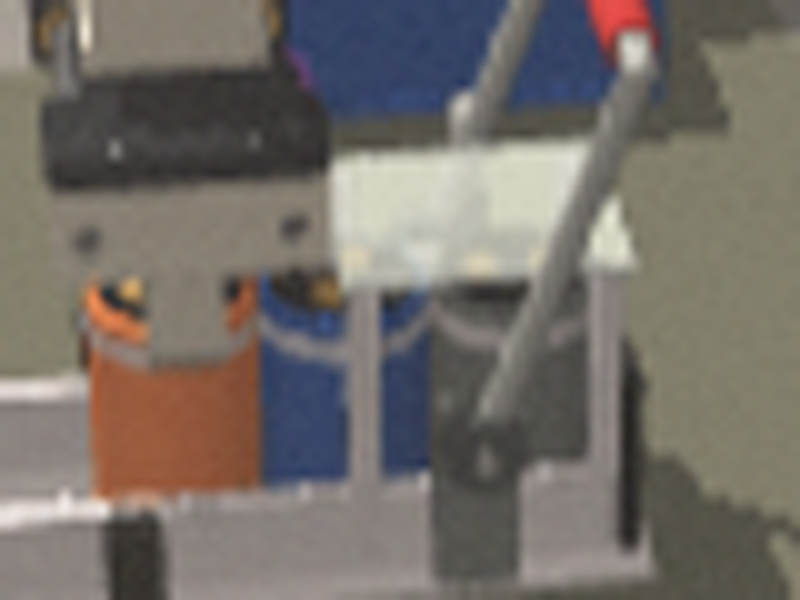

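```bash
python3 -m crank '[{"dx":0,"dy":0,"dz":0.1,"spin":0},{"dx":0,"dy":0,"dz":0.1,"spin":0}]'; python3 -m crank '[{"dx":0,"dy":0,"dz":0.1,"spin":0},{"dx":0,"dy":0,"dz":0.1,"spin":0}]'
```

```text
time: 15.88
tool_pos: [544.0, 154.3, 47.9]
tcp_rot: [-3.069, 1.568, 3.104]
contact_force: [-6.8, 0.5, 2.4]
grip_width: 48.9
time: 16.05
tool_pos: [544.1, 154.3, 47.8]
tcp_rot: [-3.057, 1.567, 3.116]
contact_force: [-10.0, 0.4, 4.4]
grip_width: 48.7
```

```bash
python3 -m crank '[{"dx":0,"dy":0,"dz":-0.2,"spin":0},{"dx":0,"dy":0,"dz":-0.2,"spin":0}]' && python3 -m crank '[{"dx":0,"dy":0,"dz":0,"spin":0},{"dx":0,"dy":0,"dz":0,"spin":0},{"dx":0,"dy":0,"dz":0,"spin":0},{"dx":0,"dy":0,"dz":0,"spin":0},{"dx":-2,"dy":0,"dz":0,"spin":0},{"dx":-5,"dy":0,"dz":0,"spin":0},{"dx":-9,"dy":0,"dz":-1,"spin":0},{"dx":-13,"dy":0,"dz":-3,"spin":0},{"dx":-16,"dy":0,"dz":-5,"spin":0},{"dx":-19,"dy":0,"dz":-7,"spin":0},{"dx":-19,"dy":0,"dz":-7,"spin":0}]' 78
python3 -c "
from h import *
goto(568.8-28*.994,151.1+28*.109,46,1.462)
c=wcam();np.save('v.npy',c['view']);crop(c,180,130,150,140,'w12.png',4.2)
c=cam('scene');crop(c,290,150,110,100,'s12.png',6)"
```

```text
time: 16.22
tool_pos: [544.0, 154.4, 47.9]
tcp_rot: [0.527, 1.571, 0.417]
contact_force: [-5.1, 1.0, -1.3]
grip_width: 49.1
time: 17.13
tool_pos: [474.8, 163.0, 244.7]
tcp_rot: [0.325, 1.56, 0.216]
contact_force: [1.6, -0.1, 0.8]
grip_width: 71.3
t 17.13 tcp [474.8 163.  244.7] yhead 1.462 zhead -0.109 shift cm [19.94 -0.23  6.46] spin [np.float64(0.0)] j [ 0.18  0.26  1.52  0.    1.35 -1.28] F [ 1.6 -0.1  0.8] w 71.3
```

View pics/w12.png

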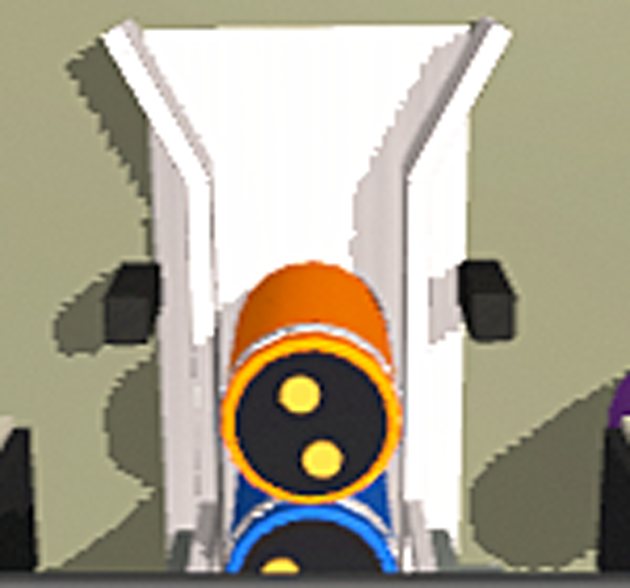

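View pics/s12.png

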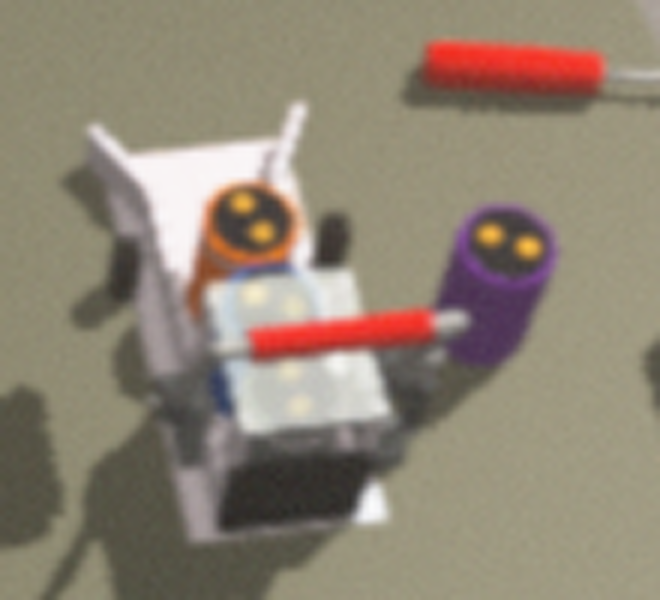

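```bash
python3 - <<'E'
from h import *
c=wcam();th=-.109;t=np.array([568.8,151.1]);R=np.array([[np.cos(th),-np.sin(th)],[np.sin(th),np.cos(th)]])
q=plane(c,311/4.2-.5+180,427/4.2-.5+130,83);print('orange',R.T@(q[:2]-t))
a=cam('scene')
for n,p in [('o',(252,218)),('b',(274,299)),('g',(295.5,387))]:
    q=plane(a,p[0]/6-.4+290,p[1]/6-.4+150,83);print(n,R.T@(q[:2]-t))
for x in (130,-10):
    w=R@np.array([x,0])+t; print(x,w,np.hypot(*w))
w=R@np.array([140,0])+t; goto(w[0],w[1],260,1.462)
q=plane(a,343/6-.4+290,333/6-.4+150,172);print('bar',R.T@(q[:2]-t))
E
```

```text
orange [-31.12843422  -0.84054114]
o [-28.67310382   3.43794163]
b [19.84827175  4.06875738]
g [70.51115109  3.57467453]
130 [698.0284993 136.9580423] 711.3376773309752
-10 [558.85934621 152.1878429 ] 579.210590692152
t 17.33 tcp [474.6 161.8 237.1] yhead 1.461 zhead -0.11 shift cm [-2.310e+00 -2.000e-02  2.348e+01] spin [np.float64(-0.001)] j [ 0.18  0.27  1.53 -0.    1.34 -1.29] F [ 0.1 -0.1 -0.4] w 71.7
bar [94.86118252  6.59052651]
```

```bash
python3 -m crank '[{"dx":-2.5,"dy":0,"dz":1,"spin":0},{"dx":-2.5,"dy":0,"dz":4,"spin":0},{"dx":-2.5,"dy":0,"dz":8,"spin":0},{"dx":-2.5,"dy":0,"dz":12,"spin":0},{"dx":-2.5,"dy":0,"dz":16,"spin":0},{"dx":-2.5,"dy":0,"dz":20,"spin":0},{"dx":-2.5,"dy":0,"dz":23.5,"spin":0},{"dx":-2.5,"dy":0,"dz":23.5,"spin":0},{"dx":-2.5,"dy":0,"dz":23.5,"spin":0}]' 0
python3 -c "
from h import *
goto(708,135.9,150,1.462)
c=cam('side');crop(c,160,70,160,120,'d13.png',5)"
```

```text
time: 18.08
tool_pos: [709.3, 135.1, 256.4]
tcp_rot: [-2.947, 1.563, -3.058]
contact_force: [-0.8, 0.0, -0.2]
grip_width: 16.1
t 18.08 tcp [709.3 135.1 256.4] yhead 1.459 zhead -0.111 shift cm [10.64  0.08 -0.05] spin [np.float64(-0.003)] j [ 0.08  0.73  0.72 -0.    1.7  -1.38] F [-0.8  0.  -0.2] w 16.1
```

View pics/d13.png

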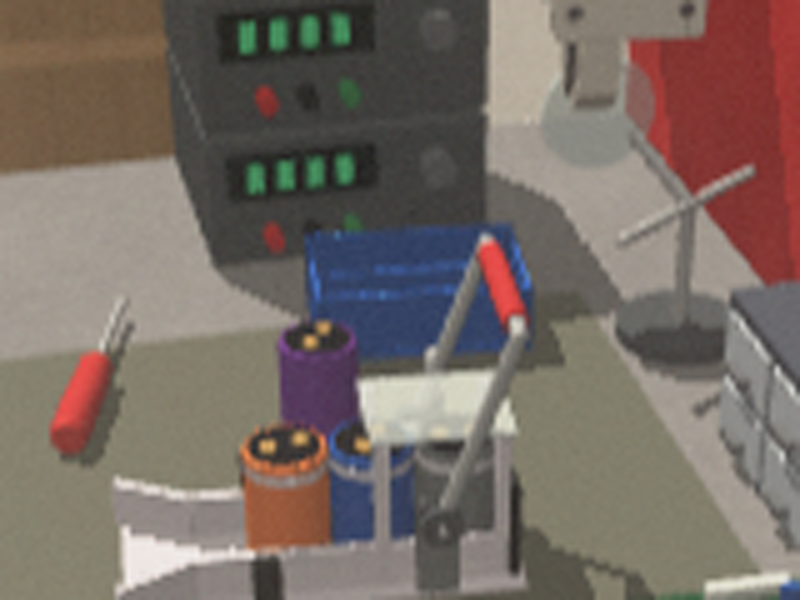

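```bash
python3 -m crank '[{"dx":3,"dy":0,"dz":0,"spin":0},{"dx":6,"dy":0,"dz":0,"spin":0},{"dx":9,"dy":0,"dz":0,"spin":0},{"dx":10.5,"dy":0,"dz":0,"spin":0},{"dx":10.5,"dy":0,"dz":0,"spin":0},{"dx":10.5,"dy":0,"dz":0,"spin":0}]'
python3 -c "
from h import *
goto(708,135.9,150,1.462)
c=cam('side');crop(c,160,70,160,120,'d14.png',5)"
```

```text
time: 18.63
tool_pos: [707.0, 136.6, 158.6]
tcp_rot: [-3.103, 1.57, 3.071]
contact_force: [-0.7, 0.4, 0.3]
grip_width: 0.3
t 18.63 tcp [707.  136.6 158.6] yhead 1.462 zhead -0.109 shift cm [ 0.86 -0.06  0.11] spin [np.float64(-0.0)] j [ 0.08  0.75  0.94  0.    1.45 -1.38] F [-0.7  0.4  0.3] w 0.3
```

View pics/d14.png

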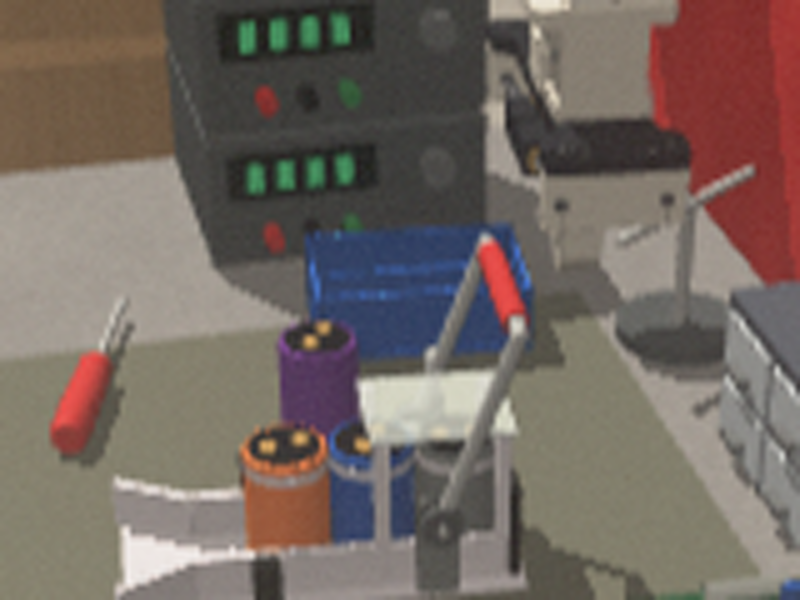

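```bash
python3 -m crank '[{"dx":0.8,"dy":0,"dz":0,"spin":0},{"dx":0.8,"dy":0,"dz":-1,"spin":0},{"dx":0.8,"dy":0,"dz":-2,"spin":0},{"dx":0.8,"dy":0,"dz":-3,"spin":0},{"dx":0.8,"dy":0,"dz":-4,"spin":0},{"dx":0.8,"dy":0,"dz":-5,"spin":0},{"dx":0.8,"dy":0,"dz":-6,"spin":0}]'
python3 -c "
from h import *
goto(708,135.9,150,1.462)
c=cam('side');crop(c,160,70,160,120,'d15.png',5)"
```

```text
time: 19.27
tool_pos: [650.6, 142.8, 153.3]
tcp_rot: [0.176, 1.562, 0.065]
contact_force: [3.2, 0.2, 2.1]
grip_width: 0.5
t 19.27 tcp [650.6 142.8 153.3] yhead 1.461 zhead -0.11 shift cm [ 0.38 -0.05  5.78] spin [np.float64(-0.001)] j [ 0.1   0.64  1.17 -0.    1.32 -1.36] F [3.2 0.2 2.1] w 0.5
```

View pics/d15.png

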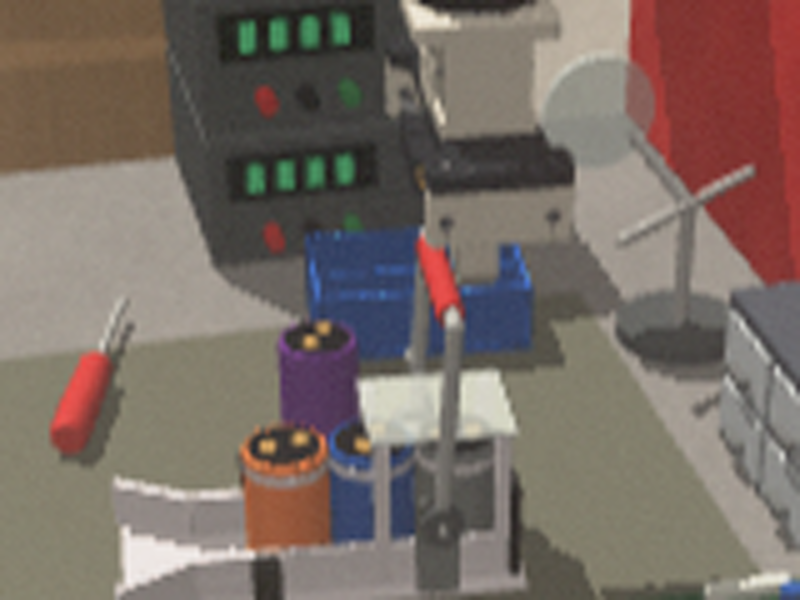

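```bash
python3 -m crank '[{"dx":0,"dy":0,"dz":-1,"spin":0},{"dx":0,"dy":0,"dz":-2,"spin":0},{"dx":0,"dy":0,"dz":-3,"spin":0},{"dx":0,"dy":0,"dz":-4,"spin":0},{"dx":0,"dy":0,"dz":-5,"spin":0},{"dx":0,"dy":0,"dz":-6,"spin":0},{"dx":0,"dy":0,"dz":-7,"spin":0},{"dx":0,"dy":0,"dz":-7.5,"spin":0}]'
python3 -c "
from h import *
goto(708,135.9,150,1.462)
c=cam('side');crop(c,160,70,160,120,'d16.png',5)"
```

```text
time: 19.98
tool_pos: [573.4, 151.3, 150.8]
tcp_rot: [0.437, 1.57, 0.327]
contact_force: [0.0, 0.0, 0.3]
grip_width: 0.3
t 19.98 tcp [573.4 151.3 150.8] yhead 1.461 zhead -0.109 shift cm [ 0.1  -0.06 13.55] spin [np.float64(-0.001)] j [ 0.13  0.51  1.41  0.    1.22 -1.33] F [0.  0.  0.3] w 0.3
```

View pics/d16.png

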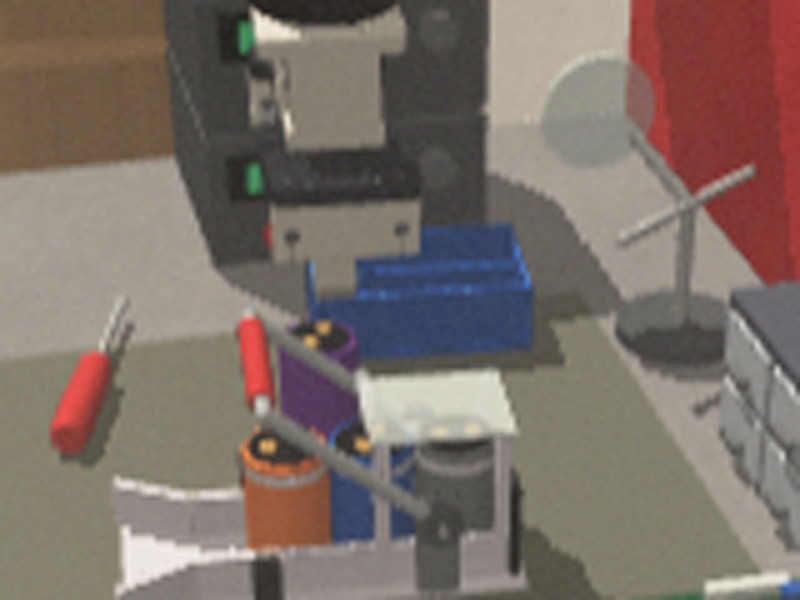

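Mid-snap, past centre: the bar is at about crop (255,360), in free fall ahead of the fingers. I'll raise the arm straight up and let it settle.

```bash
python3 -m crank '[{"dx":-3,"dy":0,"dz":0,"spin":0},{"dx":-6,"dy":0,"dz":0,"spin":0},{"dx":-9,"dy":0,"dz":0,"spin":0},{"dx":-10,"dy":0,"dz":0,"spin":0},{"dx":-10,"dy":0,"dz":-4,"spin":0},{"dx":-10,"dy":0,"dz":-8,"spin":0},{"dx":-10,"dy":0,"dz":-8,"spin":0},{"dx":-10,"dy":0,"dz":-8,"spin":0},{"dx":-10,"dy":0,"dz":-8,"spin":0},{"dx":-10,"dy":0,"dz":-8,"spin":0}]'
python3 -c "
from h import *
c=wcam();crop(c,0,0,512,384,'w17.png',1.5)
c=cam('side');crop(c,160,70,160,120,'d17.png',5)
c=cam('scene');crop(c,0,0,512,384,'s17.png',1.5)
goto(0,0,0,0)"
```

```text
time: 20.87
tool_pos: [495.9, 159.7, 250.1]
tcp_rot: [0.273, 1.569, 0.163]
contact_force: [0.3, -0.5, 0.4]
grip_width: 0.5
t 21.02 tcp [495.4 159.7 249.7] yhead 1.46 zhead -0.11 shift cm [ 24.96 -21.32 -47.49] spin [np.float64(1.46)] j [ 0.16  0.3   1.45  0.    1.39 -1.3 ] F [-0.4  0.3  0.2] w 0.3
```

View pics/d17.png

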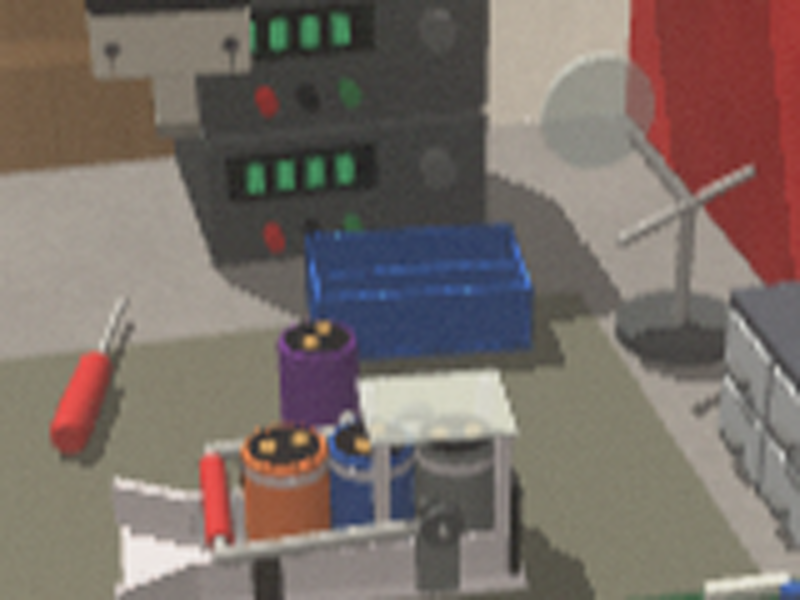

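View pics/w17.png

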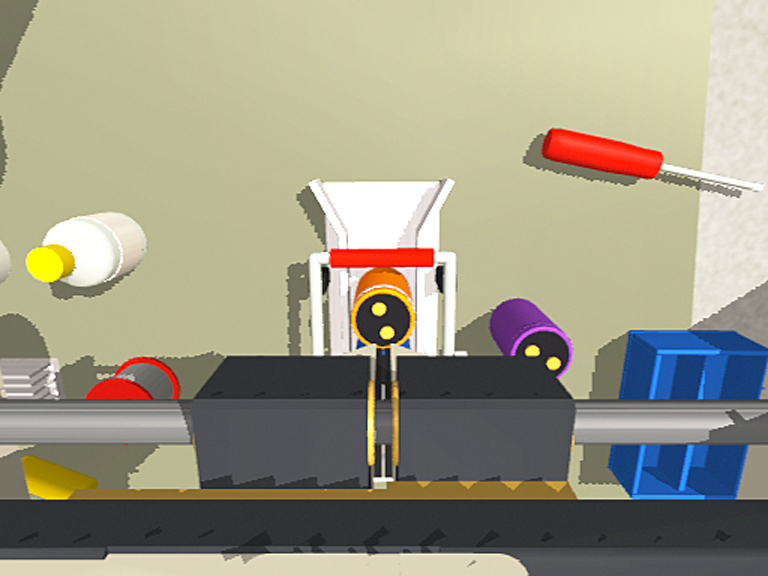

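View pics/s17.png

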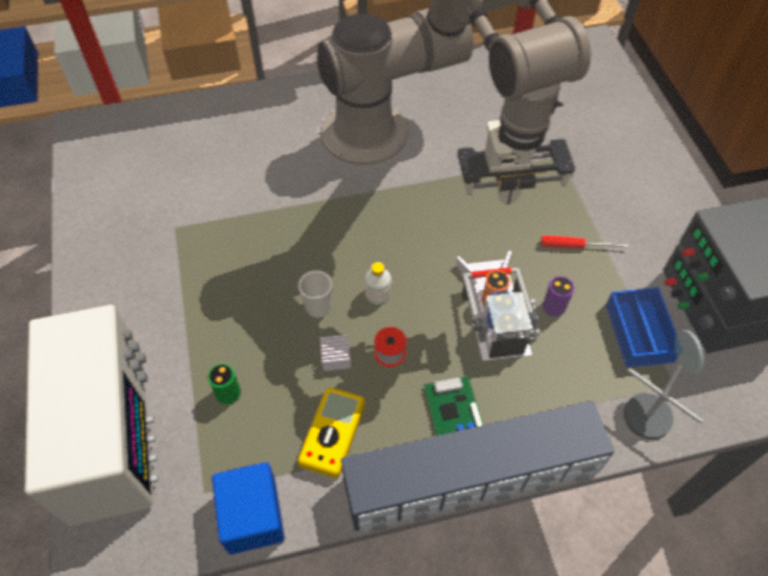

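```bash
python3 - <<'E'
from h import *
th=-.109;t=np.array([568.8,151.1]);R=np.array([[np.cos(th),-np.sin(th)],[np.sin(th),np.cos(th)]])
c=wcam()
for n,p,z in [('bar',(382,258),45),('orange',(383,321),83)]:
    q=plane(c,(p[0]+.5)/1.5-.5,(p[1]+.5)/1.5-.5,z);print(n,R.T@(q[:2]-t))
a=cam('scene');b=cam('side')
ua=((491+.5)/1.5-.5,(272+.5)/1.5-.5);ub=(216.5/5-.5+160,500.5/5-.5+70)
p,e=tri(a,ua,b,ub);print('bar tri',R.T@(p[:2]-t),p[2],e)
crop(a,290,150,110,100,'s18.png',6)
E
```

```text
bar [-69.62598216  -0.2831543 ]
orange [-28.57580554   0.4348976 ]
bar tri [-70.65229526   3.16522334] 44.46722826389174 3.5117444822903785
```

View pics/s18.png

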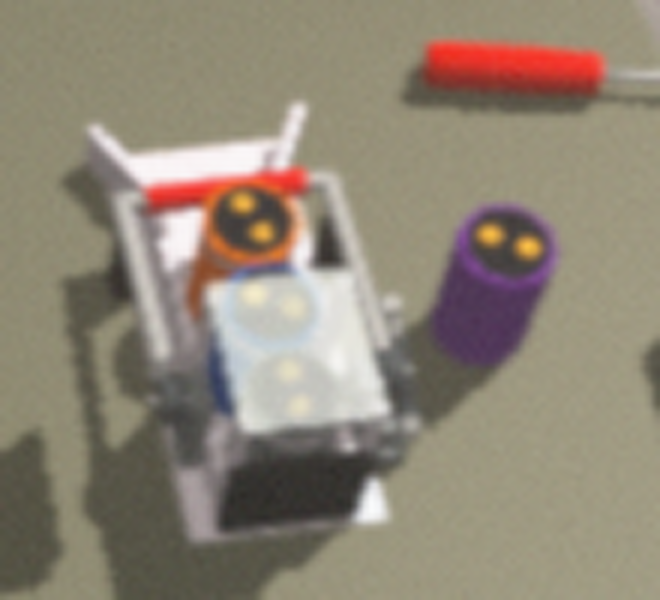

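The bar is down at rack x ≈ -70 mm and 44 mm up. The row hasn't moved, and the arm is clear and still.

```bash
python3 -c "
from plant import bot
print(bot.close_job())"
```

```text
the job is handed in; nothing more can be done
None
```

I slid the blue capacitor and then the orange one upright into the lane. I pushed the row home with the stand still up; the arm stopped against about 10 N. Then I pushed the bar over centre with the closed fingers, and the stand snapped down behind the row. The job was handed in at about 21 s.

**Last checks:**
- **Row before the snap:** grey was at about rack x = +70.5 mm, blue at +20 and orange at -29, all upright.
- **After the snap:** orange was still at -28.6 mm and 0.4 mm off the centre line. Blue and grey looked unmoved through the cover, but I did not measure them again.
- **Stand:** the bar is at x ≈ -70 mm and 44 mm up, which matches the down position. I inferred the joint angle from that, since it could not be read directly.
- **Bystanders:** the spool, cup, bottle and heat sink, and the green and purple look-alikes, showed no visible shift; I compared only the cup's pixel position with its starting one. The arm was clear of everything.

**Disagreement:** the scene camera reads about 3.5 mm further to +y than the wrist camera. For the row's y position I relied on the wrist camera, which put orange within 1 mm of the centre line. Blue and grey have only the scene camera's reading, about 4 mm off the centre line, which is still within the 10 mm limit.

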